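Ready the hand-cranked washing canister

TASK

Get the washing canister ready for a load: swing its lid up to vertical on its hinge pins, lift it straight up off the pins and stand it upright, handle bar up, in the middle of the white lid rack with the yellow posts. Put every white-and-blue wash tablet lying on the crate into the open canister, and fit the red T-handle fully home on the square drive shaft. Leave the other things where they are, and let go of everything.

Things in the scene. Friction and masses are not known exactly. Their poses are not given: they have to be found in the camera images.
- washer: fixed hand-cranked washing canister, steel, squat and square: open tub 130 (x) x 170 (y) x 70 mm high, walls 4 mm, covered by the lid at the start. Origin under the tub's centre at crate level; its +x axis points to the hinge side (away from the robot, within about 0.2 rad), z up. On its +y side, joined to it, a blue drive box 80 x 80 x 40 mm with a brass collar (48 mm across, top at z 45 mm) from which the square brass drive shaft rises, centred 140 mm from the tub's centre.
- tub_floor (a point): centre of the tub's inner floor, 5 mm above the crate; axes as washer. Inner room 122 x 162 mm, 65 mm deep
- pin (a point): middle of the canister's horizontal hinge pin rod (8 mm thick, along the washer's y, 124 mm long, its middle 76 mm inside a blue bracket), 85 mm behind the tub's centre, 74 mm above the crate. Behind it a stop rises to 110 mm above the crate: a raised lid leans on it about 0.2 rad beyond vertical and stays there if let go
- lid: loose lid: aluminium plate 138 x 170 x 8 mm with two orange hooks and an orange handle bar, 0.32 kg. Origin on its hinge line, midway between the hooks (y +-50 mm). x runs from the bar to the hinge line, y along the hinge, z out of the outside face; shut, axes parallel to the washer's. The plate runs from 14 to 152 mm from the origin towards -x. Falls shut if let go before vertical
- lid_hinge (a point): the lid's origin. Each hook is 16 mm wide, 21 mm thick and ends 10 mm beyond this line; its 11 mm slot, open to the lid's +x, straddles the pin rod; with the lid vertical the slots open downward and it lifts straight up off the rod (clear after 15 mm). Shut, a rubber lip inside the tub keeps the lid from being pulled forward off the pins
- lid_bar (a point): middle of the lid's round orange handle bar (12 mm thick, 100 mm long along the lid's y, with a 40 mm open gap between it and the plate), 198 mm from lid_hinge towards the lid's -x; axes as lid_hinge. It is 74 mm above the crate when shut and about 272 mm with the lid vertical on its pins; pinched lightly across, it turns between the fingers
- rack: fixed lid rack: white base 75 (x) x 200 (y) x 12 mm with four yellow posts 60 mm tall (top 72 mm above the crate) in two pairs at y +-70 mm; each pair leaves a 22 mm gap in x, centred on x = 0, in which the ends of the upright lid plate stand, the lid's hinge line along the rack's y (either face forward). Origin at its underside's centre
- rack_slot (a point): top of the rack's base, centre, 12 mm above the crate; axes as rack. The lid stands there on its hook ends, its hinge line 10 mm above this point and its bar 208 mm above it
- handle_centre (a point): red T-handle, loose (0.2 kg), standing on its hub: steel hub 50 x 50 mm, 32 mm high, below a red grip bar 80 mm long (along its x), 16 mm thick (along its y) and 34 mm high (from 32 to 66 mm above the underside). The point is on its axis 33 mm above the underside; z up. The underside has a square bore 18.5 mm wide and 26 mm deep, its sides parallel to the handle's x and y; it fits the shaft in any of four quarter turns
- shaft_top (a point): top of the square brass drive shaft, on its axis, 67 mm above the crate: 16 mm square, sides parallel to this point's x and y axes, 22 mm tall above the collar, the uppermost 6 mm tapering to 10 mm square. Handle fully home: its underside rests on the collar (45 mm above the crate)
- shaft (a joint): angle of the shaft about its vertical axis relative to the washer, rad, counter-clockwise from above; turns stiffly (0.06 N m of friction) within +-0.7
- seat (a point): centre of the brass collar's top, 45 mm above the crate, on the shaft's axis
- tablet0_centre (a point): centre of a loose round wash tablet, white with a blue band, 38 mm across, 22 mm high, lying flat; 50 g. Three to five of the five tablets are there
- tablet1_centre (a point): centre of a loose round wash tablet, white with a blue band, 38 mm across, 22 mm high, lying flat; 50 g. Three to five of the five tablets are there
- tablet2_centre (a point): centre of a loose round wash tablet, white with a blue band, 38 mm across, 22 mm high, lying flat; 50 g. Three to five of the five tablets are there
- tablet3_centre (a point): centre of a loose round wash tablet, white with a blue band, 38 mm across, 22 mm high, lying flat; 50 g. Three to five of the five tablets are there
- tablet4_centre (a point): centre of a loose round wash tablet, white with a blue band, 38 mm across, 22 mm high, lying flat; 50 g. Three to five of the five tablets are there
- basin: bystander: green plastic basin, 170 mm across, 75 mm high
- spray: bystander: clear spray bottle with red head, 68 mm across, about 200 mm high; origin at its foot
- paddle: bystander: small wooden paddle lying flat, about 200 x 50 x 12 mm
- brush: bystander: scrubbing brush, 50 x 120 x 31 mm
- tin: bystander: small round green tin, 44 mm across, 45 mm high
- pegcup: bystander: blue cup, 80 mm across, 90 mm high
- jar: bystander: amber jar, 80 mm across, 120 mm high

How it is judged:
On the way, in this order (a step that is already met when the one before it is completed fails the run):
1. the lid is swung up to vertical (within about 15 degrees) while its hooks are still on the pin rod (angle between lid_hinge's own z axis and vertical between 1.31 and 1.9 rad and distance between lid_hinge and pin below 0.01 m), for 0.2 s.
2. the lid, still upright, is lifted up off the pin rod (hooks at least 20 mm above it) (angle between lid_hinge's own z axis and vertical between 1.15 and 2 rad and z of lid_hinge in the frame of pin above 0.02 m), for 0.1 s.
At the end, for the whole second after the job is handed in: Lid upright (within 23 degrees) on the rack base between its posts, hinge line down and along the rack, within 20 mm of its middle; every tablet present inside the tub below the rim; T-handle upright on the shaft, underside within 3 mm of the collar; all released and at rest (x of lid_hinge in the frame of rack_slot between -0.018 and 0.018 m and y of lid_hinge in the frame of rack_slot between -0.02 and 0.02 m and z of lid_hinge in the frame of rack_slot below 0.018 m and angle between the y axis of lid_hinge and the y axis of rack, either way round below 0.25 rad and angle between lid_hinge's own z axis and vertical between 1.17 and 1.97 rad and linear speed of each of lid, tablet0, tablet1, tablet2, tablet3, tablet4, handle below 0.02 m/s and x of tablet0_centre in the frame of tub_floor between -0.061 and 0.061 m and y of tablet0_centre in the frame of tub_floor between -0.081 and 0.081 m and z of each of tablet0_centre, tablet1_centre, tablet2_centre, tablet3_centre, tablet4_centre in the frame of tub_floor below 0.06 m and x of tablet1_centre in the frame of tub_floor between -0.061 and 0.061 m and y of tablet1_centre in the frame of tub_floor between -0.081 and 0.081 m and x of tablet2_centre in the frame of tub_floor between -0.061 and 0.061 m and y of tablet2_centre in the frame of tub_floor between -0.081 and 0.081 m and x of tablet3_centre in the frame of tub_floor between -0.061 and 0.061 m and y of tablet3_centre in the frame of tub_floor between -0.081 and 0.081 m and x of tablet4_centre in the frame of tub_floor between -0.061 and 0.061 m and y of tablet4_centre in the frame of tub_floor between -0.081 and 0.081 m and horizontal distance between handle_centre and seat below 0.004 m and z of handle_centre in the frame of seat below 0.036 m and angle between handle_centre's own z axis and vertical below 0.1 rad); the robot touches nothing.
It fails at once if a bystander (basin, spray bottle, paddle, brush, tin, cup or jar) is pushed more than 40 mm or tipped over (distance of any of basin, spray, paddle, brush, tin, pegcup, jar from where it was at the start of the episode above 0.04 m or angle between any of basin, spray, paddle, brush, tin, pegcup, jar's own z axis and vertical above 0.6 rad).
Of tablet0, tablet1, tablet2, tablet3, tablet4 only 3 to 5 are there at a start; the rules pass over those that are not, and their reading is None.
At some moment in a run one of tablet0, tablet1, tablet2, tablet3, tablet4, handle may be knocked a few centimetres aside while the robot is not near it.
It also fails if it takes over 208 s, if anything falls off the work surface, if the arm or the gripper's body presses on something with over 40 N, if the wrist force passes 120 N, or if a joint passes its speed limit or range.

ROBOT

A 7-joint arm with a two-finger parallel gripper is mounted at the origin on the work surface. World frame = base frame: x ahead of the robot, y to its left, z up, the work surface at z = 0. Lengths are in m, angles in rad, forces in N, time in s.
With the tool pointing down it reaches from about 0.425 to 0.825 m from the base axis. Payload 3.6 kg.
Tool frame: the origin (TCP) lies on the centre line of the jaws, within the pads' length; the fingertips stand 19 mm ahead of it and the grasp point (between the pads) is the TCP; z points along the fingers, y is the direction in which the jaws open and shut (so a half turn about z gives the same grasp; the last joint's range is limited). The gripper opens to 93 mm and grips with 3 to 60 N. Pads are 15 mm wide; open, the fingers measure 128 mm over their backs; the gripper's body (75 mm by 188 mm) begins 65 mm behind the grasp point.
Start: joints at [-1.284, 0.615, -0.013, 1.423, 0.008, 1.103, -0.04], TCP at [0.2, 0.618, 0.238] pointing down, gripper open.
Joint ranges: [-3.12, 3.12], [-0.3, 2.06], [-1.34, 1.32], [0.26, 2.42], [-1.36, 4.5], [0.01, 1.98], [-2.84, 2.84]. Speed limits (rad/s): [2.79, 2.79, 3.14, 3.14, 3.14, 3.14, 3.14].

INTERFACE

Orientations are given as a unit quaternion [w, x, y, z].
In Python, from station import r gives the robot as it stands.
- The arm moves only by the tool play_rows, never from a script. Its argument "series" is one flat list of numbers, 6 for each row, row after row: the shift along the tool's x, y, z in cm, then the turn, a rotation vector about the tool's x, y, z in rad. A call has 1 to 12 rows; each row is the pose to reach, as a shift and turn from the pose commanded when the call began, along the tool's axes at that moment; what a row does not reach only later rows make up. A row lasts 1/8 s, in which the tool goes at most 62.5 mm and 10.7 degrees, less where a joint would pass 70% of its speed; a pose out of reach is approached as far as the arm can. A call with a gripper value outside its range is refused whole. "claw" is the gripper's target within -1 to 1 (fully open at 1, half-way at 0, shut at -1), set as the call begins (left out, the last holds). The fingers move at their own pace and stop on an object; "force" is the grip in N (left out, the last holds). Time passes only in rows, so rows that repeat a pose let the fingers close. It gives the time, the measured TCP pose, the force and the opening at its end, in the units of the state.
- r.get_state(): the state, without advancing time (a new reading comes with each control period).
- r.camera(name): name is "scene" or "top" or "wrist"; returns (picture, depth): 384x512x3 uint8, blue, green, red; 384x512 float32, m along the optical axis (not along the pixel's ray), 0 where there is no reading.
- r.calibration(name): a dict with "fx", "fy", "cx", "cy" (pixels), "R" (3x3) and "t" (3): a world point X has camera coordinates R X + t. Camera axes: x right, y down, z forward; pixel columns grow to the right and rows downward; lengths in m; the calibration is good to about 2 mm. The wrist camera is an equidistant fisheye: a pixel r from the principal point sees the ray r / f radians off the axis. A picture is of the moment at which its call begins: read the wrist's pose just before it. calibration takes no time and is no camera call; for the wrist camera it gives the pose at the moment of the call.
- r.hand_in(): hands the job in, once; it reports no verdict.
Trained networks look in the newest picture that a camera, given by its name, has taken for a name from the list of things; names that differ only in an ending like _2 or _b are one class to them, and where a whole thing is asked for, a point or a joint stands for the part that bears it (a point fixed in the world has none). Each returns a list of dicts, best first, with "conf" (0 to 1); they miss things now and then, are a little off and sometimes report something else, mostly with a low value. They report only what shows in the picture. A call takes as long as a camera call.
- r.find_in(name, camera): "bbox" ([centre column, centre row, width, height] in pixels, round what is visible of it).
- r.cut_out(name, camera): "pixels" (384x512 bool, what is visible of it) and "bbox" ([centre column, centre row, width, height] in pixels, round what is visible of it).
- r.pinpoint(name, camera): "position" ([column, row] in pixels: a listed point, or the origin of a listed thing).
The state is a dict: "time": time; "joint_pos": joint angles; "joint_vel": joint speeds; "joint_efforts": joint torques, N m; "eef_pos": TCP position; "tool_rot": TCP orientation; "wrist_force": force on the tool from outside, world axes, zero at the start; "wrist_torque": the same for the moment, N m; "gripper_width": finger opening in m.
Only numpy, scipy, OpenCV 4.12 (cv2) and the standard library are available. Lean on these libraries where they do the work, as an engineer would, in place of code of your own. Each camera call takes 0.05 s, during which the arm holds its last target.

## Working session

There is one attempt and no reset: what is moved stays moved. The work goes in short steps, Python scripts to look and compute and a tool call to move; the robot and the scene stay as the last step left them, time stands still between calls to the robot, and variables do not carry over. Pictures are saved under pics/ and viewed, and the job is handed in when it is done.

Besides the shell and the picture viewer there is one more tool, called as name(argument=value, ...), one argument or row to a line, values as JSON. play_rows: Moves the arm, as the interface text tells. Its arguments: {"type":"object","properties":{"series":{"type":"array","items":{"type":"number"}},"claw":{"type":"number"},"force":{"type":"number"}},"required":["series"]}

```bash
mkdir -p pics; ls; cat > h.py <<'E'
import numpy as np, cv2
from station import r
from scipy.spatial.transform import Rotation as Rn
def q2R(q): return Rn.from_quat([q[1],q[2],q[3],q[0]]).as_matrix()
def snap(cam,fn=None):
    c=r.calibration(cam); p,d=r.camera(cam)
    if fn: cv2.imwrite('pics/'+fn+'.png',p)
    return p,d,{k:np.array(v) if k in('R','t') else v for k,v in c.items()}
def ray(c,u,v,cam):
    x=(u-c['cx'])/c['fx']; y=(v-c['cy'])/c['fy']
    if cam=='wrist':
        rr=np.hypot(x,y); s=np.sin(rr)/rr if rr>1e-9 else 1
        return np.array([x*s,y*s,np.cos(rr)])
    return np.array([x,y,1.])
def world(c,u,v,d,cam):
    k=ray(c,u,v,cam); k=k/k[2]*d
    return c['R'].T@(k-c['t'])
def atz(c,u,v,z,cam):
    k=c['R'].T@ray(c,u,v,cam); o=-c['R'].T@c['t']
    return o+k*(z-o[2])/k[2]
def proj(c,X,cam):
    k=c['R']@np.asarray(X)+c['t']
    if cam=='wrist':
        rr=np.hypot(k[0],k[1]); th=np.arctan2(rr,k[2]); s=th/max(rr,1e-9)
        return c['cx']+c['fx']*k[0]*s, c['cy']+c['fy']*k[1]*s
    return c['cx']+c['fx']*k[0]/k[2], c['cy']+c['fy']*k[1]/k[2]
def cloud(c,d):
    v,u=np.indices(d.shape); k=np.stack([(u-c['cx'])/c['fx']*d,(v-c['cy'])/c['fy']*d,d],-1)
    return (k-c['t'])@c['R']
E
python3 - <<'E'
from h import *
for cam in ('scene','top','wrist'):
    p,d,c=snap(cam,cam+'0'); print(cam,c['fx'],c['cx'],c['cy'],-c['R'].T@c['t'],c['R'][2])
    np.savez('pics/'+cam+'0.npz',p=p,d=d,**c)
s=r.get_state(); print(s)
E
```

```text
pics
scene 368.4836233810943 259.48185696362947 192.04967135938867 [1.32666366 0.30138997 0.82088218] [-0.69945937 -0.26381963 -0.66419559]
top 443.44984771147074 248.26844631073976 194.21812426118328 [ 0.38471628 -0.0086057   1.6814607 ] [ 0.11403279  0.00992061 -0.99342745]
wrist 297.3186396354542 255.54450931131427 189.0563595750421 [0.12604078 0.64283916 0.38240642] [ 0.26455309 -0.08760971 -0.96038336]
{'time': 0.15, 'joint_pos': array([-1.28446959,  0.61568444, -0.01258082,  1.42445619,  0.00810977,
        1.103416  , -0.04041071]), 'joint_vel': array([-0.00136755, -0.00276385, -0.00010546, -0.00562965, -0.00056903,
        0.00091528, -0.00105419]), 'joint_efforts': array([ 6.30490140e-04, -4.59348965e+01,  2.09392793e-01, -1.65943247e+01,
       -6.10631774e-02,  1.81280571e-02,  1.77866987e-04]), 'eef_pos': array([0.19987631, 0.61793744, 0.2367803 ]), 'tool_rot': array([-1.26864299e-04,  1.55762487e-01,  9.87794074e-01, -9.48327953e-04]), 'wrist_force': array([ 0.32819975, -0.6384807 , -1.17909263]), 'wrist_torque': array([-0.01582167,  0.005018  ,  0.02497794]), 'gripper_width': 0.09311007028151429}
```

View pics/scene0.png

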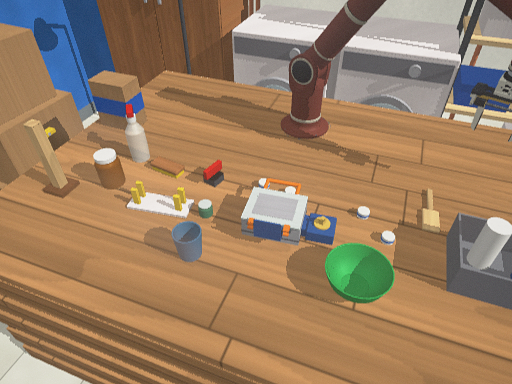

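View pics/top0.png

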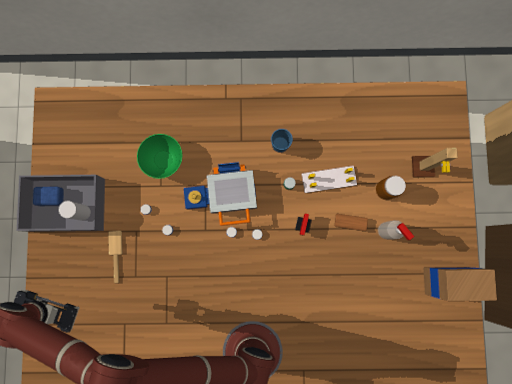

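View pics/wrist0.png

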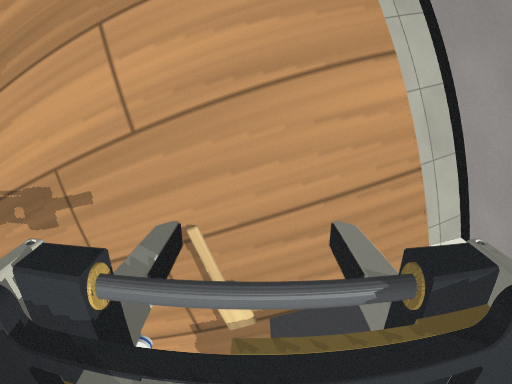

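The top view shows the canister at (232,192) with its bar at (235,217), the rack at (330,179) and the red handle at (303,225). Four tablets are visible, at (145,209), (167,230), (231,232) and (257,234). Next I measure them.

```bash
cat > m.py <<'E'
from h import *
for cam in ('top','scene'):
    p,d,c=snap(cam)
    print(cam)
    for n,z in [('washer',0),('pin',.074),('lid_hinge',.074),('lid_bar',.074),('rack',0),('rack_slot',.012),('handle_centre',.033),('shaft_top',.067),('seat',.045),('tablet0_centre',.011)]:
        for o in r.pinpoint(n,cam)[:6]:
            if o['conf']<.3: continue
            u,v=o['position']; print(n,round(o['conf'],2),np.round([u,v],1),np.round(atz(c,u,v,z,cam),4))
p,d,c=snap('top'); X=cloud(c,d)
print(X[120,100],X[300,300],X[260,200], X[190,232],X[232,231])
E
python3 m.py
```

```text
top
pin 0.76 [229.3 169.3] [0.6623 0.076  0.074 ]
pin 0.71 [305.1 223.9] [ 0.4584 -0.1967  0.074 ]
pin 0.45 [328.3 178.2] [ 0.6242 -0.2859  0.074 ]
lid_hinge 0.63 [229.1 167.5] [0.6691 0.0767 0.074 ]
lid_bar 0.92 [231.7 220.3] [0.4749 0.0687 0.074 ]
rack 0.85 [328.5 178.1] [ 0.6355 -0.2995  0.    ]
rack 0.65 [386.4 188.9] [ 0.5909 -0.5181  0.    ]
rack_slot 0.61 [331.2 177.6] [ 0.6355 -0.3077  0.012 ]
handle_centre 0.8 [304.3 222.3] [ 0.4662 -0.1987  0.033 ]
shaft_top 0.52 [191.9 194. ] [0.5737 0.2144 0.067 ]
seat 0.69 [192.7 191.1] [0.5871 0.2145 0.045 ]
tablet0_centre 0.44 [232.6 220.7] [0.4769 0.0684 0.011 ]
scene
washer 0.75 [274.  222.6] [0.5783 0.067  0.    ]
pin 0.68 [271.2 228.4] [0.6692 0.0881 0.074 ]
lid_hinge 0.91 [269.7 225.4] [0.6601 0.0805 0.074 ]
lid_bar 0.8 [281.3 182.8] [0.4748 0.0532 0.074 ]
lid_bar 0.34 [160. 199.] [ 0.6753 -0.2617  0.074 ]
rack 0.77 [161.9 203.4] [ 0.6267 -0.3003  0.    ]
rack_slot 0.62 [159.9 200.1] [ 0.6258 -0.3059  0.012 ]
shaft_top 0.49 [322.1 219.7] [0.5799 0.2101 0.067 ]
seat 0.77 [322.6 221.4] [0.5643 0.2105 0.045 ]
seat 0.3 [267.3 227. ] [0.6425 0.0676 0.045 ]
tablet0_centre 0.46 [261.1 185.6] [ 0.4412 -0.0268  0.011 ]
[0.87575998 0.58165557 0.00606465] [ 0.17998663 -0.17888286 -0.00050973] [0.33159169 0.19207933 0.00482542] [0.58511047 0.06653269 0.07764104] [0.43438537 0.0745432  0.01473864]
```

```bash
cat > m2.py <<'E'
from h import *
from scipy import ndimage as ni
def blobs(cam,mask,X,name,minn=4):
    l,n=ni.label(mask)
    for i in range(1,n+1):
        m=l==i
        if m.sum()<minn: continue
        P=X[m]; v,u=np.nonzero(m)
        print(cam,name,m.sum(),'px',np.round([u.mean(),v.mean()],1),'med',np.round(np.median(P,0),4),'zmax',round(np.percentile(P[:,2],95),3))
for cam in ('top','scene'):
    p,d,c=snap(cam); X=cloud(c,d); hsv=cv2.cvtColor(p,cv2.COLOR_BGR2HSV).astype(int)
    H,S,V=hsv[...,0],hsv[...,1],hsv[...,2]
    roi=(X[...,0]>.3)&(X[...,0]<.85)&(abs(X[...,1])<.5)&(d>0)
    blobs(cam,roi&(S<60)&(V>140)&(X[...,2]<.035)&(X[...,2]>.008),X,'white',8)
    blobs(cam,roi&((H<5)|(H>174))&(S>150)&(V>80),X,'red')
    blobs(cam,roi&(H>=22)&(H<32)&(S>140),X,'yellow')
    blobs(cam,roi&(H>=5)&(H<13)&(S>200)&(V>150),X,'orange')
    # lid plate
    m=roi&(S<70)&(X[...,2]>.068)&(X[...,2]<.09)&(abs(X[...,1]-.07)<.12)&(abs(X[...,0]-.58)<.12)
    P=X[m]; rc=cv2.minAreaRect((P[:,:2]*1000).astype(np.float32)); print(cam,'lid plate',rc,np.median(P[:,2]))
E
python3 m2.py
```

```text
top white 11 px [349.9 166.6] med [ 0.6759 -0.3812  0.0094] zmax 0.013
top white 426 px [329.8 178.8] med [ 0.6304 -0.3013  0.0114] zmax 0.017
top white 10 px [352.9 172.8] med [ 0.6537 -0.3912  0.0122] zmax 0.018
top white 14 px [304.1 174.6] med [ 0.6491 -0.2051  0.0104] zmax 0.015
top white 50 px [306.1 182.9] med [ 0.6174 -0.2115  0.0112] zmax 0.016
top white 26 px [350.2 183.4] med [ 0.6118 -0.3787  0.0117] zmax 0.016
top white 22 px [312.  189.5] med [ 0.5893 -0.2334  0.0122] zmax 0.018
top white 70 px [145.1 208.8] med [0.525  0.3977 0.021 ] zmax 0.027
top white 75 px [167.1 229.5] med [0.445  0.3134 0.0205] zmax 0.026
top white 74 px [231.2 231.8] med [0.4344 0.0741 0.0201] zmax 0.027
top white 75 px [256.8 234.1] med [ 0.4254 -0.0226  0.0203] zmax 0.025
top red 106 px [303.7 224.2] med [ 0.4575 -0.1935  0.0636] zmax 0.068
top red 18 px [399.2 227.2] med [ 0.4385 -0.496   0.198 ] zmax 0.206
top yellow 27 px [348.3 170. ] med [ 0.6559 -0.361   0.0664] zmax 0.072
top yellow 22 px [311.  175.6] med [ 0.6369 -0.2237  0.0672] zmax 0.077
top yellow 29 px [349.5 178.9] med [ 0.6237 
[... 606 characters left out ...]
114 px [388.1 236.1] med [0.531  0.3981 0.021 ] zmax 0.024
scene red 26 px [130.5 113.3] med [ 0.4486 -0.495   0.1944] zmax 0.202
scene red 197 px [212.4 169.4] med [ 0.4681 -0.1913  0.0554] zmax 0.066
scene yellow 69 px [169.6 172.5] med [ 0.4892 -0.3447  0.0078] zmax 0.016
scene yellow 210 px [137.8 191.8] med [ 0.6374 -0.3637  0.0477] zmax 0.071
scene yellow 197 px [179.2 198.3] med [ 0.6385 -0.2257  0.0493] zmax 0.072
scene yellow 7 px [323.1 217.9] med [0.5704 0.2109 0.0665] zmax 0.068
scene yellow 71 px [323.4 224.7] med [0.5788 0.2186 0.0439] zmax 0.05
scene lid plate ((574.8445434570312, 68.81976318359375), (198.523681640625, 170.5600128173828), 5.736128330230713) 0.07752568029748118
```

```bash
python3 - <<'E'
import cv2
a=cv2.imread('pics/top0.png')[140:270,120:350]; cv2.imwrite('pics/t0z.png',cv2.resize(a,None,fx=3.4,fy=3.4,interpolation=cv2.INTER_CUBIC))
a=cv2.imread('pics/scene0.png')[140:270,120:410]; cv2.imwrite('pics/s0z.png',cv2.resize(a,None,fx=2.7,fy=2.7,interpolation=cv2.INTER_CUBIC))
E
```

```text
(no output)
```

View pics/t0z.png

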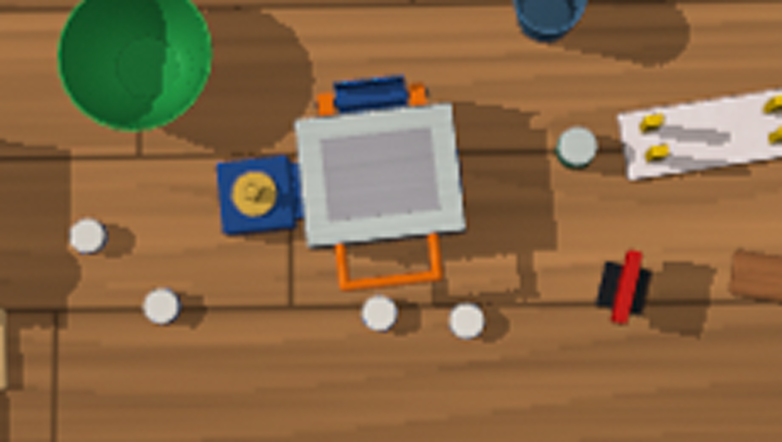

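View pics/s0z.png

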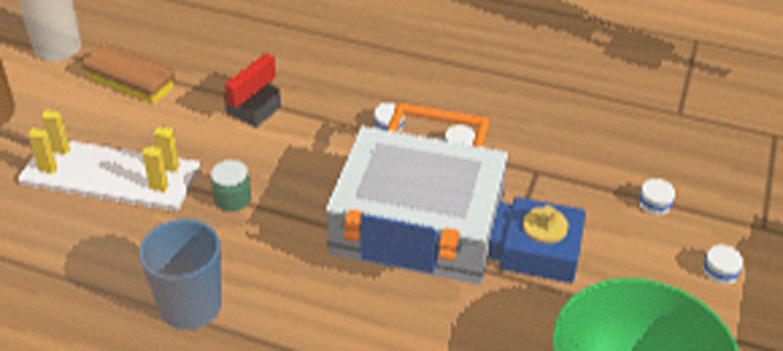

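```bash
cat > go.py <<'E'
import sys
from h import *
# usage: go.py x y z yaw [tilt]  (yaw = azimuth of tool y axis; tool z down; tilt = pitch about the tool x axis, rad)
def plan(x,y,z,yaw,tilt=0.):
    s=r.get_state(); R=q2R(s['tool_rot']); p=s['eef_pos']
    best=None
    for yw in (yaw,yaw+np.pi):
        T=np.column_stack([[-np.sin(yw),np.cos(yw),0],[np.cos(yw),np.sin(yw),0],[0,0,-1.]])
        T=T@Rn.from_rotvec([tilt if yw==yaw else -tilt,0,0]).as_matrix()
        rv=Rn.from_matrix(R.T@T).as_rotvec()
        if best is None or np.linalg.norm(rv)<np.linalg.norm(best): best=rv
    sh=R.T@(np.array([x,y,z])-p)*100
    n=max(np.linalg.norm(sh)/6.25,np.linalg.norm(best)/.1867)
    print('t',round(s['time'],2),'p',np.round(p,4),'w',round(s['gripper_width'],4),'F',np.round(s['wrist_force'],1),'yaw',round(np.arctan2(R[1,1],R[0,1]),3))
    print('ROW',np.round(sh,2),np.round(best,3),'rows',round(n,1))
if __name__=='__main__': plan(*map(float,sys.argv[1:]))
E
python3 go.py 0.52 0.06 0.30 0.097
```

```text
t 1.4 p [0.2    0.6184 0.2376] w 0.0929 F [ 1.1 -0.8  0.4] yaw 1.258
ROW [-47.63 -43.29  -6.24] [-0.     0.     1.161] rows 10.3
```

play_rows(
  series=[-47.6,-43.3,-6.2,0,0,1.16,-47.6,-43.3,-6.2,0,0,1.16,-47.6,-43.3,-6.2,0,0,1.16,-47.6,-43.3,-6.2,0,0,1.16,-47.6,-43.3,-6.2,0,0,1.16,-47.6,-43.3,-6.2,0,0,1.16,-47.6,-43.3,-6.2,0,0,1.16,-47.6,-43.3,-6.2,0,0,1.16,-47.6,-43.3,-6.2,0,0,1.16,-47.6,-43.3,-6.2,0,0,1.16,-47.6,-43.3,-6.2,0,0,1.16,-47.6,-43.3,-6.2,0,0,1.16],
  claw=-0.3,
)

```text
time: 2.9
eef_pos: [0.5203, 0.0581, 0.2999]
tool_rot: [0.0, 0.673, 0.739, 0.0]
wrist_force: [-0.1, -0.3, -0.7]
gripper_width: 0.0324
```

```bash
cat > w.py <<'E'
import sys
from h import *
n=sys.argv[1]
p,d,c=snap('wrist',n); np.savez('pics/'+n+'.npz',p=p,d=d,R=c['R'],t=c['t'],fx=c['fx'],cx=c['cx'],cy=c['cy'])
s=r.get_state(); print(s['time'],s['eef_pos'],s['gripper_width'])
for a in sys.argv[2:]:
    a,z=a.split(':'); z=float(z)
    for o in r.pinpoint(a,'wrist')[:5]:
        if o['conf']<.3: continue
        u,v=o['position']; print(a,round(o['conf'],2),np.round([u,v],1),np.round(atz(c,u,v,z,'wrist'),4))
E
python3 w.py w1 pin:.074 lid_hinge:.074 lid_bar:.074 shaft_top:.067 seat:.045 tablet0_centre:.011 rack_slot:.012 handle_centre:.033
```

```text
2.95 [0.51949059 0.06024868 0.29956853] 0.03256896369039789
pin 0.77 [369.9 162.5] [0.672  0.0798 0.074 ]
lid_hinge 0.94 [369.7 163.6] [0.672  0.0782 0.074 ]
lid_bar 0.71 [215.8 164.6] [0.4694 0.0564 0.074 ]
shaft_top 0.54 [305.2  53.1] [0.569  0.2101 0.067 ]
seat 0.63 [301.9  57.2] [0.5683 0.208  0.045 ]
tablet0_centre 0.56 [193.6 200.5] [ 0.4303 -0.0172  0.011 ]
rack_slot 0.84 [296.2 341.5] [ 0.6362 -0.2996  0.012 ]
handle_centre 0.77 [206.7 299.3] [ 0.4589 -0.1885  0.033 ]
```

View pics/w1.png

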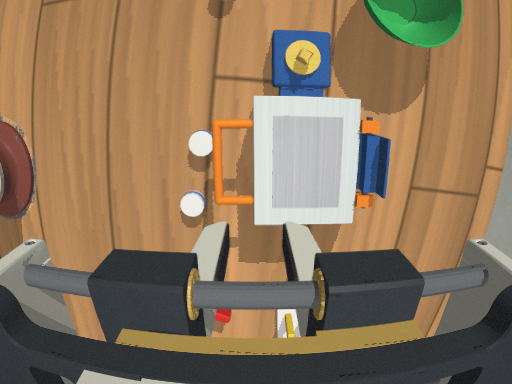

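The wrist view shows the bar at column 218, rows 122 to 203, and the plate with corners near (253,97), (360,99), (353,222) and (254,224). The hooks are at (369,126) and (364,200), and the shaft is at (303,58).

```bash
python3 - <<'E'
from h import *
a=np.load('pics/w1.npz'); c={k:a[k] for k in('R','t')}; c.update({k:float(a[k]) for k in('fx','cx','cy')}); c['fy']=c['fx']
p=a['p']; hsv=cv2.cvtColor(p,cv2.COLOR_BGR2HSV).astype(int); H,S,V=[hsv[...,i] for i in range(3)]
m=(H<15)&(S>215)&(V>150)
v,u=np.nonzero(m); 
P=np.array([atz(c,x,y,.074,'wrist') for x,y in zip(u,v)])
g=(P[:,0]<.49)&(P[:,0]>.44)&(abs(P[:,1]-.06)<.1)
print('all bar-ish',g.sum()); Q=P[g]; 
mid=Q[abs(Q[:,1]-np.median(Q[:,1]))<.03]
k=np.polyfit(mid[:,1],mid[:,0],1); print('bar x(y) fit',k,'angle',-np.arctan(k[0]), 'y range',Q[:,1].min(),Q[:,1].max(),'x at y=.06',np.polyval(k,.06))
g2=(P[:,0]>.64)&(P[:,0]<.71); 
from scipy import ndimage as ni
l,n=ni.label(m)
for i in range(1,n+1):
    w=l==i
    if w.sum()>15:
        vv,uu=np.nonzero(w); print(w.sum(),uu.mean().round(1),vv.mean().round(1),atz(c,uu.mean(),vv.mean(),.078,'wrist').round(4))
for q in [(253,97),(360,99),(353,222),(254,224)]: print(q,atz(c,*q,.078,'wrist').round(4))
z=cv2.resize(p[20:110,220:400],None,fx=4,fy=4,interpolation=cv2.INTER_CUBIC); cv2.imwrite('pics/w1z.png',z)
E
sed -n 1,1p h.py; python3 go.py 0.4695 0.06 0.20 0.097
```

```text
import numpy as np, cv2
t 3.35 p [0.5194 0.0609 0.2996] w 0.0324 F [-0.2  0.2  0.2] yaw 0.1
ROW [ 0.41 -4.97  9.97] [-0.    -0.     0.003] rows 1.8Traceback (most recent call last):
  File "<stdin>", line 7, in <module>
IndexError: too many indices for array: array is 1-dimensional, but 2 were indexed
```

```bash
cat > a1.py <<'E'
from h import *
a=np.load('pics/w1.npz'); c={k:a[k] for k in('R','t')}; c.update({k:float(a[k]) for k in('fx','cx','cy')}); c['fy']=c['fx']
p=a['p']; hsv=cv2.cvtColor(p,cv2.COLOR_BGR2HSV).astype(int); H,S,V=[hsv[...,i] for i in range(3)]
print(hsv[165,215:222], hsv[126,369])
m=(H<15)&(S>225)&(V>120)
v,u=np.nonzero(m); print(len(u))
P=np.array([atz(c,x,y,.074,'wrist') for x,y in zip(u,v)])
g=(P[:,0]<.49)&(P[:,0]>.44)&(abs(P[:,1]-.06)<.1)
print('all bar-ish',g.sum()); Q=P[g]; 
mid=Q[abs(Q[:,1]-np.median(Q[:,1]))<.03]
k=np.polyfit(mid[:,1],mid[:,0],1); print('bar x(y) fit',k,'angle',-np.arctan(k[0]), 'y range',Q[:,1].min(),Q[:,1].max(),'x at y=.06',np.polyval(k,.06))
from scipy import ndimage as ni
l,n=ni.label(m)
for i in range(1,n+1):
    w=l==i
    if w.sum()>15:
        vv,uu=np.nonzero(w); print(w.sum(),uu.mean().round(1),vv.mean().round(1),atz(c,uu.mean(),vv.mean(),.082,'wrist').round(4))
for q in [(253,97),(360,99),(353,222),(254,224)]: print(q,atz(c,*q,.078,'wrist').round(4))
z=cv2.resize(p[20:110,220:400],None,fx=4,fy=4,interpolation=cv2.INTER_CUBIC); cv2.imwrite('pics/w1z.png',z)
E
python3 a1.py
```

```text
[[ 13 205 229]
 [ 14 204 237]
 [ 14 202 240]
 [ 14 205 240]
 [ 14 202 239]
 [ 13 204 233]
 [ 13 209 214]] [ 14 202 239]
0Traceback (most recent call last):
  File "a1.py", line 8, in <module>
    g=(P[:,0]<.49)&(P[:,0]>.44)&(abs(P[:,1]-.06)<.1)
       ~^^^^^
IndexError: too many indices for array: array is 1-dimensional, but 2 were indexed
```

```bash
sed -i 's/(S>225)/(S>185)/' a1.py; python3 a1.py
```

```text
[[ 13 205 229]
 [ 14 204 237]
 [ 14 202 240]
 [ 14 205 240]
 [ 14 202 239]
 [ 13 204 233]
 [ 13 209 214]] [ 14 202 239]
1590
all bar-ish 791
bar x(y) fit [-0.10193701  0.47712724] angle 0.10158611138193391 y range 0.004672305830715123 0.11645819682087166 x at y=.06 0.47101101480127217
1014 223.9 160.1 [0.4802 0.0648 0.082 ]
218 369.7 126.3 [0.6604 0.1277 0.082 ]
206 363.7 200.0 [0.6696 0.0293 0.082 ]
152 223.0 315.2 [ 0.4914 -0.179   0.082 ]
(253, 97) [0.5091 0.1457 0.078 ]
(360, 99) [0.6439 0.1606 0.078 ]
(353, 222) [ 0.6622 -0.005   0.078 ]
(254, 224) [ 0.5256 -0.0189  0.078 ]
```

View pics/w1z.png

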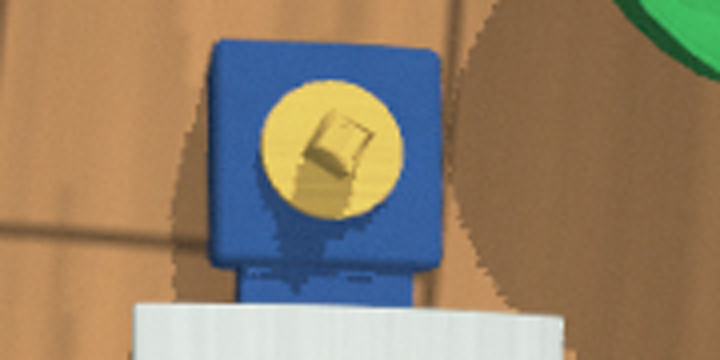

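```bash
python3 go.py 0.471 0.060 0.074 0.10
```

```text
t 3.35 p [0.5194 0.0609 0.2996] w 0.0324 F [-0.2  0.2  0.2] yaw 0.1
ROW [ 0.39 -4.82 22.57] [-0. -0. -0.] rows 3.7
```

play_rows(
  series=[0.4,-4.8,8,0,0,0,0.4,-4.8,8,0,0,0,0.4,-4.8,13,0,0,0,0.4,-4.8,17,0,0,0,0.4,-4.8,20,0,0,0,0.4,-4.8,22.5,0,0,0,0.4,-4.8,22.5,0,0,0,0.4,-4.8,22.5,0,0,0],
)

```text
time: 4.35
eef_pos: [0.4722, 0.0594, 0.0754]
tool_rot: [0.0, 0.672, 0.741, 0.001]
wrist_force: [0.2, -0.2, -1.1]
gripper_width: 0.0324
```

```bash
python3 go.py 0.471 0.060 0.074 0.10; python3 w.py w2 lid_bar:.074
```

```text
t 4.35 p [0.4722 0.0594 0.0754] w 0.0324 F [ 0.2 -0.2 -1.1] yaw 0.098
ROW [ 0.07 -0.11  0.14] [ 0.001  0.    -0.002] rows 0.0
4.4 [0.47237665 0.05942107 0.07569173] 0.032533581734572485
lid_bar 0.62 [251.7 246.7] [0.4699 0.0617 0.074 ]
```

View pics/w2.png

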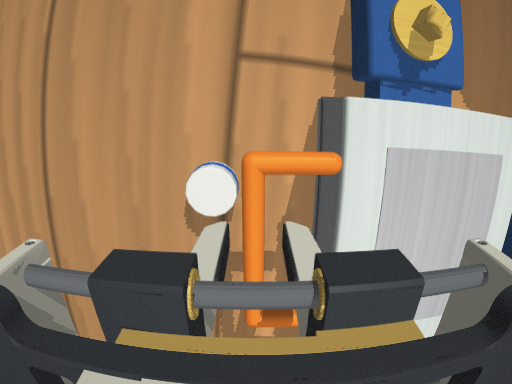

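The bar (column 252) lies between the finger tips (columns 225 and 287), so I close lightly.

play_rows(
  series=[0,0,0,0,0,0,0,0,0,0,0,0,0,0,0,0,0,0,0,0,0,0,0,0],
  claw=-1,
  force=8,
)

```text
time: 4.95
eef_pos: [0.4713, 0.0593, 0.0749]
tool_rot: [-0.0, 0.672, 0.741, -0.0]
wrist_force: [-1.1, -0.9, 3.7]
gripper_width: 0.0117
```

play_rows(
  series=[0,0.05,-1.4,0,0,0,0,0.2,-2.75,0,0,0,0,0.4,-4.1,0,0,0,0,0.75,-5.45,0,0,0,0,1.2,-6.75,0,0,0,0,1.7,-8.05,0,0,0,0,2.3,-9.3,0,0,0,0,3.0,-10.5,0,0,0],
)

```text
time: 5.95
eef_pos: [0.5016, 0.0622, 0.1809]
tool_rot: [0.0, 0.672, 0.741, 0.0]
wrist_force: [0.5, 0.8, -2.1]
gripper_width: 0.0114
```

```bash
python3 w.py w3; python3 - <<'E'
from h import *
p,d,c=snap('scene','s3'); cv2.imwrite('pics/s3z.png',cv2.resize(p[100:270,120:410],None,fx=2.5,fy=2.5))
print(r.get_state()['wrist_force'])
E
```

```text
6.0 [0.5038264  0.06237037 0.18233976] 0.012102295806509393
[ 2.12322795  0.41942627 -3.19532618]
```

View pics/s3z.png

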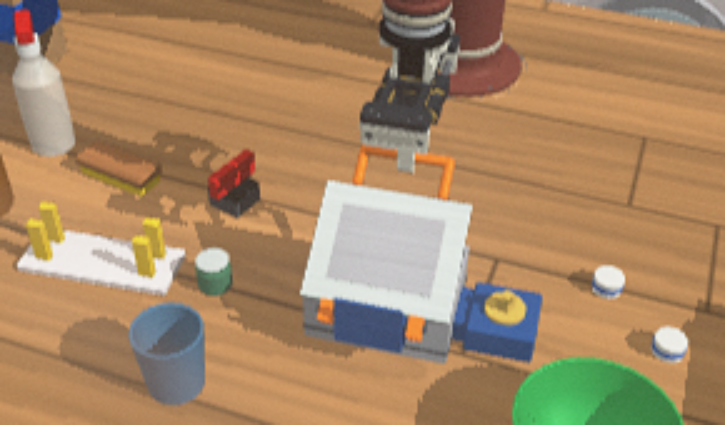

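play_rows(
  series=[0,0.75,-1.15,0,0,0,0,1.6,-2.25,0,0,0,0,2.55,-3.25,0,0,0,0,3.55,-4.2,0,0,0,0,4.6,-5.1,0,0,0,0,5.7,-5.9,0,0,0,0,6.9,-6.65,0,0,0,0,8.1,-7.3,0,0,0,0,9.35,-7.85,0,0,0,0,10.65,-8.35,0,0,0,0,12,-8.7,0,0,0,0,13.35,-9,0,0,0],
)

```text
time: 7.55
eef_pos: [0.6339, 0.0752, 0.27]
tool_rot: [-0.0, 0.672, 0.741, -0.0]
wrist_force: [-0.3, -0.4, -0.6]
gripper_width: 0.0117
```

```bash
python3 - <<'E'
from h import *
p,d,c=snap('scene','s4'); cv2.imwrite('pics/s4z.png',cv2.resize(p[60:270,120:410],None,fx=2.5,fy=2.5))
s=r.get_state();print(s['wrist_force'],s['eef_pos'],s['gripper_width'])
E
```

```text
[1.40980592 0.1199882  2.16106733] [0.63580176 0.07535447 0.27021173] 0.01179185876467162
```

View pics/s4z.png

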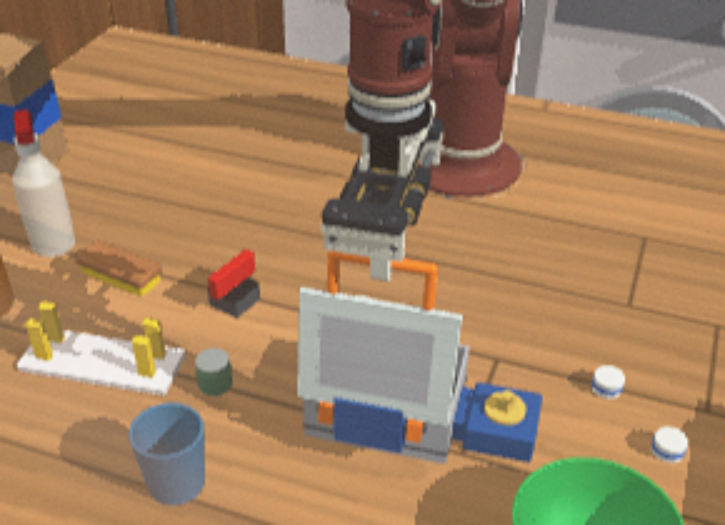

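play_rows(
  series=[0,1.35,-0.2,0,0,0,0,2.4,-0.25,0,0,0,0,3.4,-0.3,0,0,0,0,3.4,-0.3,0,0,0,0,3.4,-0.3,0,0,0,0,3.4,-0.3,0,0,0,0,3.4,-0.3,0,0,0],
)

```text
time: 8.48
eef_pos: [0.6678, 0.0786, 0.2725]
tool_rot: [-0.0, 0.672, 0.741, -0.0]
wrist_force: [-0.0, -0.7, -0.0]
gripper_width: 0.0115
```

```bash
python3 - <<'E'
from h import *
p,d,c=snap('scene','s5'); cv2.imwrite('pics/s5z.png',cv2.resize(p[60:270,120:410],None,fx=2.5,fy=2.5))
s=r.get_state();print(s['time'],s['wrist_force'],s['eef_pos'],s['gripper_width'])
hsv=cv2.cvtColor(p,cv2.COLOR_BGR2HSV); X=cloud(c,d)
m=(hsv[...,1]<60)&(hsv[...,2]>120)&(X[...,2]>.09)&(X[...,2]<.23)&(abs(X[...,0]-.66)<.08)&(abs(X[...,1]-.075)<.1)
P=X[m]; A=np.c_[P[:,1:],np.ones(len(P))]; k=np.linalg.lstsq(A,P[:,0],rcond=None)[0]
print(m.sum(),'dx/dy,dx/dz',k[:2],P.mean(0))
E
```

```text
8.525 [ 0.5211927  -0.35873419 -1.14811048] [0.66782724 0.07850224 0.27250651] 0.011531924284838024
2340 dx/dy,dx/dz [-0.10064006 -0.00175811] [0.67142613 0.08101473 0.16427141]
```

View pics/s5z.png

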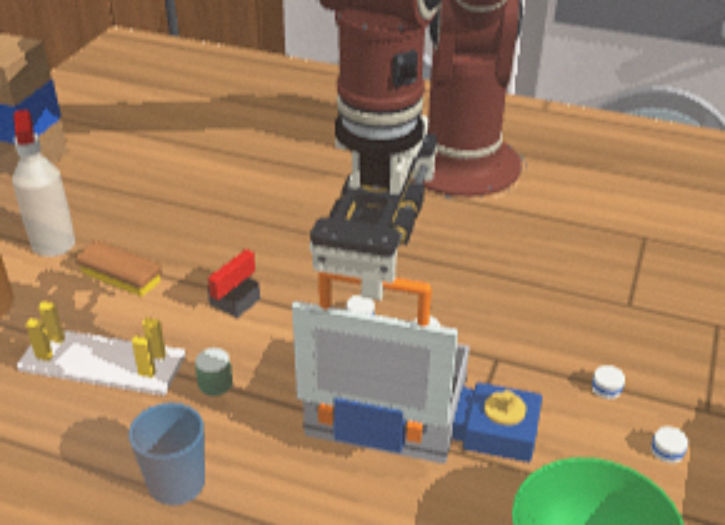

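play_rows(
  series=[0,0,0,0,0,0,0,0,0,0,0,0,0,0,-0.6,0,0,0,0,0,-1.6,0,0,0,0,0,-2.8,0,0,0,0,0,-4.2,0,0,0,0,0,-6,0,0,0,0,0,-8,0,0,0,0,0,-9.5,0,0,0,0,0,-10,0,0,0,0,0,-10,0,0,0],
  force=25,
)

```text
time: 9.9
eef_pos: [0.668, 0.0786, 0.3726]
tool_rot: [-0.0, 0.672, 0.741, -0.0]
wrist_force: [0.3, 0.2, -3.9]
gripper_width: 0.0111
```

```bash
cat > look.py <<'E'
import sys
from h import *
n=sys.argv[1]
p,d,c=snap('scene',n); cv2.imwrite('pics/'+n+'z.png',cv2.resize(p[40:270,60:410],None,fx=2.2,fy=2.2))
s=r.get_state();print(s['time'],s['wrist_force'].round(2),s['eef_pos'].round(4),s['gripper_width'])
if len(sys.argv)>2:
    hsv=cv2.cvtColor(p,cv2.COLOR_BGR2HSV); X=cloud(c,d); e=s['eef_pos']
    m=(hsv[...,1]<60)&(hsv[...,2]>110)&(X[...,2]<e[2]-.05)&(X[...,2]>e[2]-.175)&(abs(X[...,0]-e[0])<.05)&(abs(X[...,1]-e[1])<.1)
    P=X[m]; 
    for _ in range(3):
        A=np.c_[P[:,1:],np.ones(len(P))]; k=np.linalg.lstsq(A,P[:,0],rcond=None)[0]; res=A@k-P[:,0]; P=P[abs(res)<.008]
    print(len(P),'dx/dy,dx/dz',k[:2].round(4),P.mean(0).round(4),'y range',np.percentile(P[:,1],[1,99]).round(4),'z',np.percentile(P[:,2],[1,99]).round(4))
    # yellow posts
    H,S,V=[hsv[...,i].astype(int) for i in range(3)]
    from scipy import ndimage as ni
    m=(H>=22)&(H<32)&(S>140)&(X[...,2]>.02)&(abs(X[...,1]+.3)<.13); l,k=ni.label(m)
    for i in range(1,k+1):
        if (l==i).sum()>20: print('yellow',(l==i).sum(),np.median(X[l==i],0).round(4))
E
python3 look.py s6 1
```

```text
9.95 [ 0.01 -0.24 -3.55] [0.6678 0.0786 0.372 ] 0.011344791355494424
2813 dx/dy,dx/dz [-0.1005  0.001 ] [0.6716 0.0812 0.264 ] y range [-0.0031  0.162 ] z [0.1984 0.3215]
yellow 187 [ 0.6573 -0.3636  0.0499]
yellow 159 [ 0.6421 -0.2267  0.0531]
```

View pics/s6z.png

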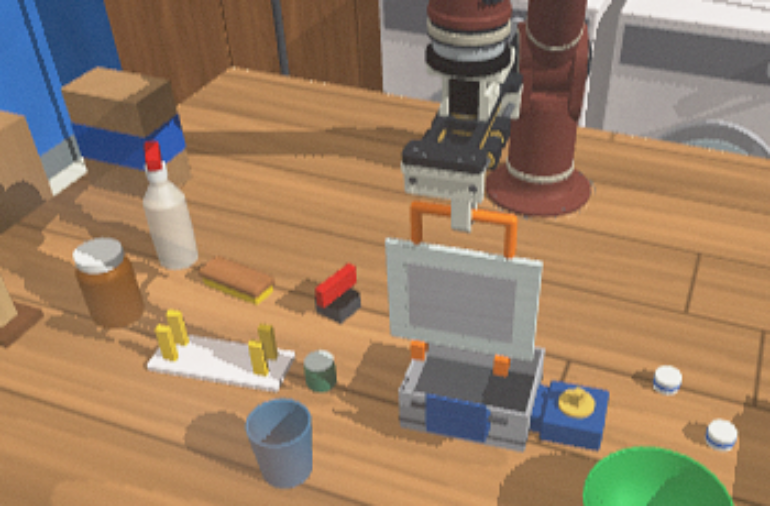

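```bash
cat > rk.py <<'E'
from h import *
for cam in ('scene','top'):
    p,d,c=snap(cam); X=cloud(c,d); hsv=cv2.cvtColor(p,cv2.COLOR_BGR2HSV).astype(int); H,S,V=[hsv[...,i] for i in range(3)]
    # white base rect
    m=(S<60)&(V>130)&(X[...,2]>.004)&(X[...,2]<.025)&(abs(X[...,1]+.3)<.13)&(abs(X[...,0]-.635)<.07)
    P=X[m]; print(cam,'base',len(P),cv2.minAreaRect((P[:,:2]*1000).astype(np.float32)))
    # project base contour at z=.012
    mm=cv2.morphologyEx(((m)|((H>=20)&(H<34)&(S>120)&(abs(X[...,1]+.3)<.13)&(abs(X[...,0]-.635)<.07)&(X[...,2]<.02))).astype(np.uint8),cv2.MORPH_CLOSE,np.ones((5,5)))
    v,u=np.nonzero(mm); Q=np.array([atz(c,a,b,.012,cam)[:2] for a,b in zip(u,v)]); print('  ray rect',cv2.minAreaRect((Q*1000).astype(np.float32)))
    y=(H>=20)&(H<34)&(S>130)&(abs(X[...,1]+.3)<.13)&(abs(X[...,0]-.635)<.08)&(X[...,2]>.064)
    from scipy import ndimage as ni
    l,n=ni.label(y)
    for i in range(1,n+1):
        w=l==i
        if w.sum()>5:
            v,u=np.nonzero(w); print('  top',w.sum(),np.median(X[w],0).round(4),atz(c,u.mean(),v.mean(),.072,cam).round(4))
E
python3 rk.py; python3 go.py .634 -.298 .35 .135
```

```text
scene base 849 ((637.111572265625, -298.15283203125), (79.34920501708984, 200.46530151367188), 8.068863868713379)
  ray rect ((624.7150268554688, -304.42486572265625), (112.64537811279297, 214.84043884277344), 8.184221267700195)
  top 26 [ 0.6308 -0.37    0.0681] [ 0.6335 -0.3662  0.072 ]
  top 28 [ 0.6653 -0.3647  0.069 ] [ 0.6668 -0.3615  0.072 ]
  top 24 [ 0.613  -0.2296  0.0695] [ 0.6138 -0.2282  0.072 ]
  top 27 [ 0.647  -0.2267  0.0696] [ 0.6478 -0.2239  0.072 ]
top base 806 ((631.0977172851562, -300.28271484375), (75.33367919921875, 199.62948608398438), 8.306917190551758)
  ray rect ((630.5848388671875, -299.5018005371094), (74.42021942138672, 197.89013671875), 8.121192932128906)
  top 17 [ 0.6578 -0.3641  0.0684] [ 0.6568 -0.3655  0.072 ]
  top 16 [ 0.6372 -0.2255  0.0711] [ 0.6365 -0.2259  0.072 ]
  top 16 [ 0.6225 -0.3701  0.0675] [ 0.6222 -0.3689  0.072 ]
  top 14 [ 0.6043 -0.2329  0.0688] [ 0.6043 -0.2326  0.072 ]
t 10.05 p [0.6677 0.0787 0.3716] w 0.0115 F [ 0.3  0.2 -4.2] yaw 0.098
ROW [-37.16  -7.04   2.17] [-0.002 -0.    -0.037] rows 6.1
```

```bash
python3 - <<'E'
from h import *
from scipy import ndimage as ni
a=np.load('pics/w1.npz'); c={k:a[k] for k in('R','t')}; c.update({k:float(a[k]) for k in('fx','cx','cy')}); c['fy']=c['fx']
for u,v in [(201,143),(193,203.5)]: print(atz(c,u,v,.022,'wrist'))
p=a['p']; hsv=cv2.cvtColor(p,cv2.COLOR_BGR2HSV).astype(int); H,S,V=[hsv[...,i] for i in range(3)]
# rack posts visible
m=(H>=22)&(H<34)&(S>140)&(np.arange(384)[:,None]>300)
l,n=ni.label(m)
for i in range(1,n+1):
    w=l==i
    if w.sum()>8:
        v,u=np.nonzero(w); print(w.sum(),u.mean(),v.mean(),v.min(),v.max(),atz(c,u.mean(),v.min(),.072,'wrist'))
p,d,c=snap('top'); hsv=cv2.cvtColor(p,cv2.COLOR_BGR2HSV).astype(int); H,S,V=[hsv[...,i] for i in range(3)]; X=cloud(c,d)
m=(H<15)&(S>185)&(V>120)&(X[...,2]>.33)&(X[...,2]<.4); v,u=np.nonzero(m); print(m.sum(),X[m].mean(0), atz(c,u.mean(),v.mean(),.372,'top'))
E
```

```text
[0.43957662 0.07531019 0.022     ]
[ 0.43154629 -0.01822145  0.022     ]
155 288.98064516129034 325.56774193548387 314 337 [ 0.59631401 -0.17522124  0.072     ]
22 [0.66980614 0.0340792  0.36842675] [0.66902844 0.03396172 0.372     ]
```

```bash
python3 go.py .637 -.298 .345 .14
```

```text
t 10.1 p [0.6677 0.0787 0.3717] w 0.0113 F [-0.4  0.7 -3.3] yaw 0.098
ROW [-37.19  -6.74   2.68] [-0.002 -0.    -0.042] rows 6.1
```

play_rows(
  series=[-3,-0.5,0,0,0,0,-7,-1.3,0,0,0,0,-11.5,-2,0,0,0,0,-16,-2.9,0,0,0,-0.01,-20.5,-3.7,0,0,0,-0.02,-25,-4.5,0,0,0,-0.03,-29.5,-5.3,0.5,0,0,-0.04,-33.5,-6.1,1.2,0,0,-0.04,-36,-6.6,2,0,0,-0.04,-37.2,-6.75,2.7,0,0,-0.04,-37.2,-6.75,2.7,0,0,-0.04],
)

```text
time: 11.48
eef_pos: [0.637, -0.2983, 0.3443]
tool_rot: [-0.001, 0.657, 0.754, -0.0]
wrist_force: [0.2, 0.3, -4.2]
gripper_width: 0.011
```

```bash
python3 look.py s7 1; python3 rk.py; python3 w.py w7 rack_slot:.012
```

```text
11.525 [-0.   -0.01 -3.35] [ 0.6377 -0.2969  0.3451] 0.011229135042034991
2066 dx/dy,dx/dz [-0.1413 -0.0017] [ 0.6404 -0.2925  0.2365] y range [-0.3771 -0.2126] z [0.1722 0.2937]
yellow 188 [ 0.6577 -0.3632  0.0492]
yellow 184 [ 0.6389 -0.2255  0.0513]
scene base 852 ((638.2296752929688, -299.1510925292969), (80.37387084960938, 202.08998107910156), 10.299795150756836)
  ray rect ((634.3955078125, -303.028076171875), (95.81590270996094, 214.8316650390625), 8.195279121398926)
  top 45 [ 0.6424 -0.2738  0.439 ] [-0.0245 -0.8281  0.072 ]
  top 8 [ 0.6673 -0.3086  0.4396] [ 0.0318 -0.8965  0.072 ]
  top 23 [ 0.6318 -0.37    0.0701] [ 0.6331 -0.3669  0.072 ]
  top 27 [ 0.665  -0.3638  0.0696] [ 0.6666 -0.3618  0.072 ]
  top 25 [ 0.6118 -0.2312  0.0703] [ 0.6139 -0.2289  0.072 ]
  top 25 [ 0.6455 -0.2265  0.0699] [ 0.6471 -0.2244  0.072 ]
top base 295 ((624.7989501953125, -255.99818420410156), (74.71619415283203, 111.1074447631836), 7.63127326965332)
  ray rect ((624.069580078125, -254.8238983154297), (73.55502319335938, 110.74797821044922), 7.390906810760498)
  top 17 [ 0.604  -0.2306  0.0696] [ 0.6029 -0.2314  0.072 ]
11.675 [ 0.63833248 -0.29614217  0.3462017 ] 0.010859657676718038
rack_slot 0.85 [253.8 153.5] [ 0.636  -0.2961  0.012 ]
```

View pics/s7z.png

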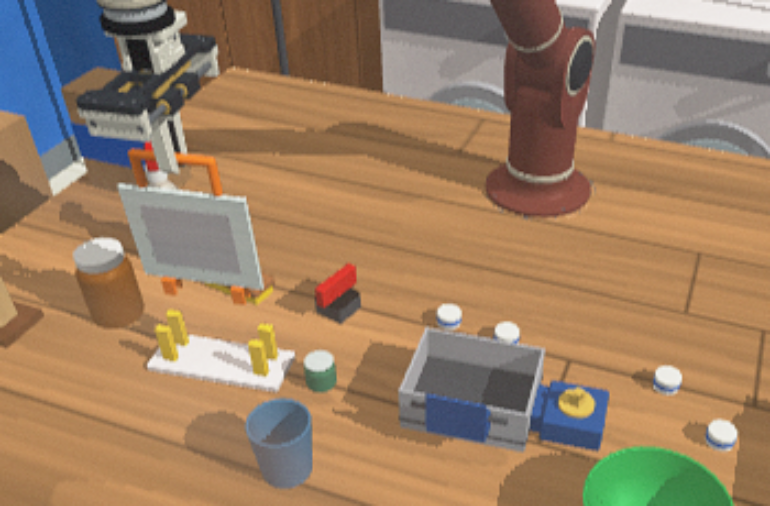

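View pics/w7.png

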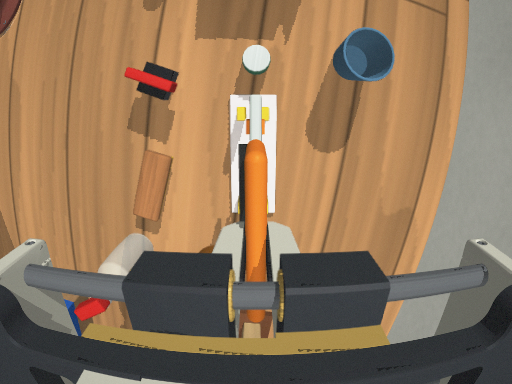

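```bash
python3 - <<'E'
from h import *
from scipy import ndimage as ni
a=np.load('pics/w7.npz'); c={k:a[k] for k in('R','t')}; c.update({k:float(a[k]) for k in('fx','cx','cy')}); c['fy']=c['fx']
p=a['p']; hsv=cv2.cvtColor(p,cv2.COLOR_BGR2HSV).astype(int); H,S,V=[hsv[...,i] for i in range(3)]
l,n=ni.label((H>=22)&(H<34)&(S>140))
for i in range(1,n+1):
    w=l==i
    if w.sum()>8:
        v,u=np.nonzero(w); print(w.sum(),u.min(),u.max(),v.min(),v.max(),atz(c,u.mean(),v.mean(),.072,'wrist').round(4),atz(c,u.mean(),v.max()-2,.072,'wrist').round(4))
for q in [(231,95),(276,95),(230,213),(274,213)]: print(atz(c,*q,.012,'wrist').round(4))
cv2.imwrite('pics/w7z.png',cv2.resize(p[80:240,200:310],None,fx=4,fy=4,interpolation=cv2.INTER_CUBIC)[:600])
E
```

```text
119 237 245 107 120 [ 0.6091 -0.2322  0.072 ] [ 0.61   -0.2387  0.072 ]
87 262 268 107 120 [ 0.6424 -0.2268  0.072 ] [ 0.6434 -0.234   0.072 ]
14 267 267 200 213 [ 0.6657 -0.3629  0.072 ] [ 0.6667 -0.37    0.072 ]
23 238 239 202 213 [ 0.6236 -0.3709  0.072 ] [ 0.6242 -0.3761  0.072 ]
[ 0.5868 -0.2067  0.012 ]
[ 0.6577 -0.1968  0.012 ]
[ 0.6097 -0.4043  0.012 ]
[ 0.6849 -0.3936  0.012 ]
```

View pics/w7z.png

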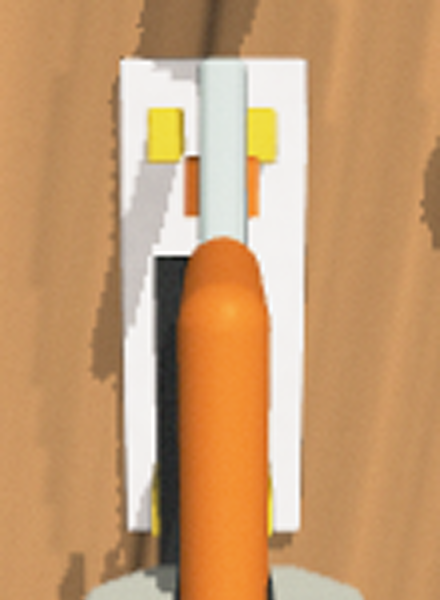

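play_rows(
  series=[-0.15,-0.25,0,0,0,0,-0.15,-0.25,2,0,0,0,-0.15,-0.25,4,0,0,0,-0.15,-0.25,6,0,0,0,-0.15,-0.25,7.5,0,0,0,-0.15,-0.25,7.5,0,0,0],
)

```text
time: 12.48
eef_pos: [0.6346, -0.2994, 0.2694]
tool_rot: [-0.001, 0.657, 0.754, -0.0]
wrist_force: [1.2, -0.1, -3.5]
gripper_width: 0.0112
```

```bash
python3 look.py s8 1; python3 w.py w8 ; python3 - <<'E'
import cv2
p=cv2.imread('pics/w8.png'); cv2.imwrite('pics/w8z.png',cv2.resize(p[60:260,180:330],None,fx=3,fy=3,interpolation=cv2.INTER_CUBIC))
p=cv2.imread('pics/s8.png'); cv2.imwrite('pics/s8z.png',cv2.resize(p[110:230,100:260],None,fx=4,fy=4,interpolation=cv2.INTER_CUBIC))
E
```

```text
12.525 [ 0.14  0.08 -3.05] [ 0.635  -0.2999  0.2706] 0.011190962505834595
1793 dx/dy,dx/dz [-0.1401 -0.0053] [ 0.6384 -0.2928  0.1617] y range [-0.378  -0.2127] z [0.0971 0.2188]
yellow 122 [ 0.6655 -0.3625  0.0434]
yellow 164 [ 0.6423 -0.2249  0.0487]
12.575 [ 0.63532484 -0.30021211  0.271396  ] 0.011153382847961137
```

View pics/w8z.png

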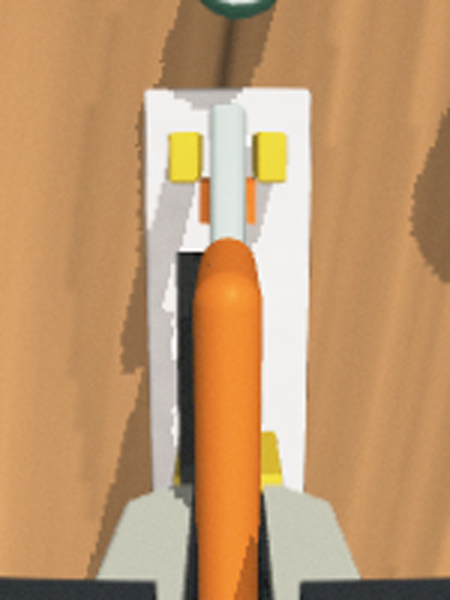

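View pics/s8z.png

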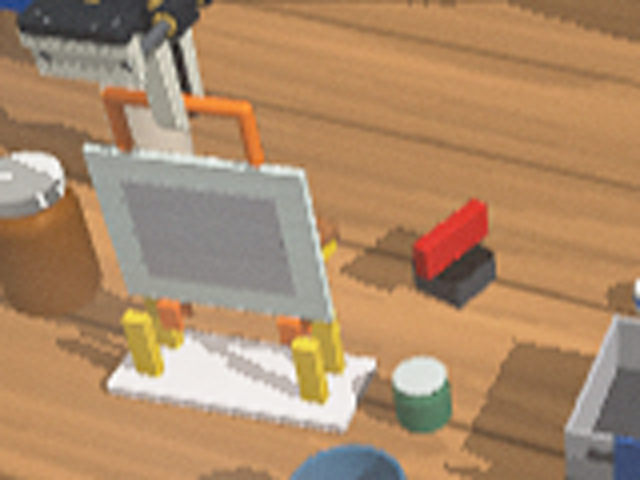

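The posts are symmetric about the plate (both mids at column 227 of the crop), so I lower.

play_rows(
  series=[0,0,1.5,0,0,0,0,0,3,0,0,0,0,0,4,0,0,0,0,0,4.5,0,0,0,0,0,4.8,0,0,0,0,0,4.9,0,0,0,0,0,4.9,0,0,0],
)

```text
time: 13.45
eef_pos: [0.6369, -0.2998, 0.2257]
tool_rot: [0.003, 0.656, 0.755, 0.002]
wrist_force: [-1.2, 3.0, 7.0]
gripper_width: 0.0112
```

```bash
python3 look.py s9 1
```

```text
13.5 [-1.33  2.63  7.61] [ 0.6369 -0.2998  0.2257] 0.011284302049498178
1604 dx/dy,dx/dz [-0.1392  0.0033] [ 0.6398 -0.2933  0.1192] y range [-0.3778 -0.213 ] z [0.0529 0.1749]
yellow 100 [ 0.6663 -0.3615  0.0505]
yellow 101 [ 0.6475 -0.2241  0.0502]
```

View pics/s9z.png

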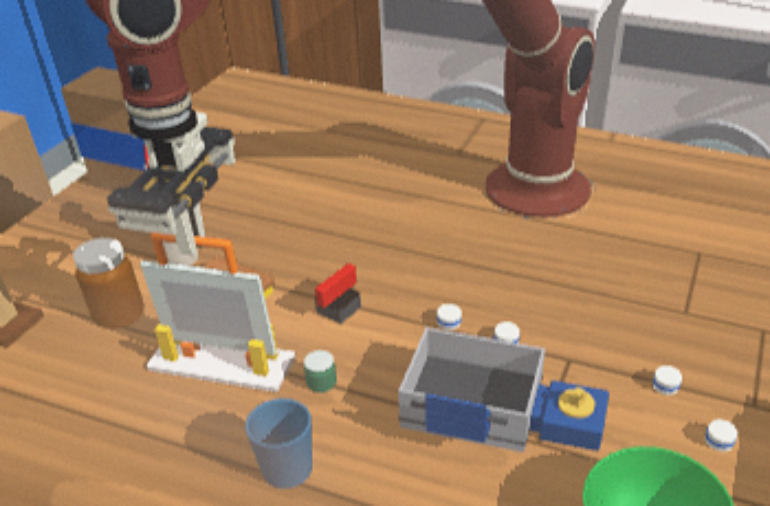

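Contact at z 0.2257 with about 11 N. The plate top reads 0.175 m (0.174 expected when seated), so the lid is on the base and the bar just sits about 5 mm lower in the fingers. I relax and release.

play_rows(
  series=[0,0,-0.3,0,0,0,0,0,-0.3,0,0,0],
)

```text
time: 13.75
eef_pos: [0.6354, -0.3001, 0.2257]
tool_rot: [0.001, 0.657, 0.754, 0.0]
wrist_force: [-0.4, 1.6, 3.0]
gripper_width: 0.011
```

play_rows(
  series=[0,0,0,0,0,0,0,0,0,0,0,0,0,0,0,0,0,0,0,0,0,0,0,0],
  claw=-0.3,
)

```text
time: 14.25
eef_pos: [0.635, -0.3002, 0.2245]
tool_rot: [-0.0, 0.657, 0.754, -0.0]
wrist_force: [-0.4, -0.4, -0.1]
gripper_width: 0.0324
```

```bash
python3 look.py s10 1; python3 w.py w10
```

```text
14.3 [-0.74  1.34  0.16] [ 0.635  -0.3002  0.2245] 0.03201213566451701
1629 dx/dy,dx/dz [-0.1389 -0.0094] [ 0.638  -0.2919  0.1178] y range [-0.376  -0.2115] z [0.0511 0.1737]
yellow 101 [ 0.667  -0.3612  0.0475]
yellow 98 [ 0.6474 -0.2246  0.0505]
14.35 [ 0.63501518 -0.30012235  0.22454096] 0.03242555758111781
```

View pics/w10.png

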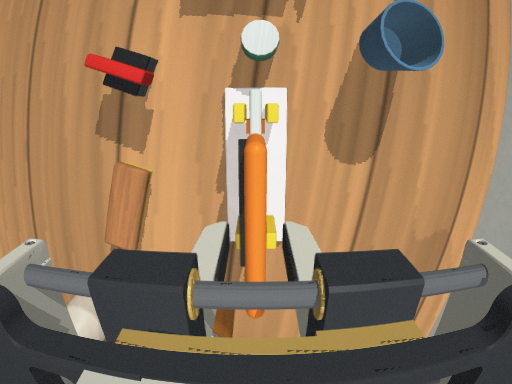

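```bash
python3 go.py .50 .04 .30 1.67
```

```text
t 14.35 p [ 0.635  -0.3001  0.2245] w 0.0324 F [ 0.4 -0.5 -0.1] yaw 0.138
ROW [35.54 -8.7  -7.55] [-0.    -0.    -1.532] rows 8.2
```

play_rows(
  series=[0,0,-3,0,0,0,0,0,-7.5,0,0,0,0,0,-9,0,0,0,35.5,-8.7,-7.5,0,0,-1.53,35.5,-8.7,-7.5,0,0,-1.53,35.5,-8.7,-7.5,0,0,-1.53,35.5,-8.7,-7.5,0,0,-1.53,35.5,-8.7,-7.5,0,0,-1.53,35.5,-8.7,-7.5,0,0,-1.53,35.5,-8.7,-7.5,0,0,-1.53,35.5,-8.7,-7.5,0,0,-1.53,35.5,-8.7,-7.5,0,0,-1.53],
  claw=0.3,
)

```text
time: 15.85
eef_pos: [0.4995, 0.0396, 0.299]
tool_rot: [-0.001, -0.048, 0.999, 0.0]
wrist_force: [0.7, -0.8, 0.8]
gripper_width: 0.0605
```

```bash
cat > tab.py <<'E'
import sys
from h import *
from scipy import ndimage as ni
n=sys.argv[1]
p,d,c=snap('wrist',n); s=r.get_state(); print(s['time'],s['eef_pos'].round(4),'w',round(s['gripper_width'],4))
hsv=cv2.cvtColor(p,cv2.COLOR_BGR2HSV).astype(int); H,S,V=[hsv[...,i] for i in range(3)]
X=np.zeros(p.shape)
m=(S<45)&(V>170)
l,k=ni.label(m)
for i in range(1,k+1):
    w=l==i
    if 60<w.sum()<6000:
        v,u=np.nonzero(w); ct,_=cv2.findContours(w.astype(np.uint8),cv2.RETR_EXTERNAL,cv2.CHAIN_APPROX_NONE)
        q=np.array([atz(c,a,b,.022,'wrist')[:2] for a,b in max(ct,key=len)[:,0]])
        if len(q)<8: continue
        (a,b),rad=cv2.minEnclosingCircle((q*1000).astype(np.float32))
        print(w.sum(),'px',u.mean().round(1),v.mean().round(1),'circ',round(a,1),round(b,1),'r',round(rad,1),'mean',atz(c,u.mean(),v.mean(),.022,'wrist').round(4)[:2])
E
python3 tab.py w11
```

```text
15.9 [0.4996 0.0394 0.2991] w 0.0605
555 px 216.9 106.6 circ 428.9 -20.9 r 19.3 mean [ 0.4287 -0.0211]
538 px 283.2 119.6 circ 438.5 74.1 r 18.9 mean [0.4384 0.074 ]
337 px 426.9 148.2 circ 449.3 313.3 r 18.7 mean [0.4492 0.3129]
1248 px 250.3 215.4 circ 602.8 74.3 r 119.0 mean [0.5864 0.0409]
247 px 453.7 198.4 circ 527.4 395.9 r 19.3 mean [0.5274 0.3953]
1841 px 75.0 214.2 circ 640.3 -284.2 r 109.3 mean [ 0.6199 -0.2648]
449 px 130.3 226.5 circ 628.3 -154.7 r 22.2 mean [ 0.6278 -0.1545]
```

View pics/w11.png

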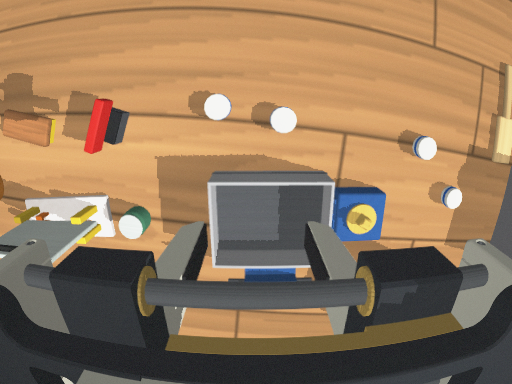

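```bash
python3 go.py .4295 -.021 .028 1.67
```

```text
t 15.9 p [0.4996 0.0394 0.2991] w 0.0605 F [0.3 0.3 0.3] yaw 1.667
ROW [ 7.52 -5.34 27.12] [ 0.    -0.001 -0.003] rows 4.6
```

play_rows(
  series=[7.5,-5.35,6,0,0,0,7.5,-5.35,12,0,0,0,7.5,-5.35,18,0,0,0,7.5,-5.35,23,0,0,0,7.5,-5.35,26,0,0,0,7.5,-5.35,27.1,0,0,0,7.5,-5.35,27.1,0,0,0,7.5,-5.35,27.1,0,0,0],
)

```text
time: 16.9
eef_pos: [0.4319, -0.021, 0.0301]
tool_rot: [0.002, -0.048, 0.999, -0.0]
wrist_force: [0.2, -0.2, 0.4]
gripper_width: 0.0603
```

play_rows(
  series=[0,0,0,0,0,0,0,0,0,0,0,0,0,0,0,0,0,0,0,0,0,0,0,0],
  claw=-1,
  force=12,
)

```text
time: 17.4
eef_pos: [0.4309, -0.021, 0.0292]
tool_rot: [0.001, -0.049, 0.999, -0.0]
wrist_force: [-0.6, 0.7, 5.9]
gripper_width: 0.0373
```

```bash
cat > tub.py <<'E'
# tub-frame target -> plan
import sys
from go import *
x,y,z=map(float,sys.argv[1:4]); yw=.1; T=np.array([.6685-.085*np.cos(yw),.0795-.085*np.sin(yw)])
X=T+np.array([np.cos(yw)*x-np.sin(yw)*y,np.sin(yw)*x+np.cos(yw)*y]); print('tub',T,'target',X.round(4)); plan(X[0],X[1],z,1.67)
E
python3 tub.py -.028 -.027 .062
```

```text
tub [0.58392465 0.07101416] target [0.5588 0.0414]
t 17.4 p [ 0.4309 -0.021   0.0292] w 0.0373 F [-0.6  0.7  5.9] yaw 1.668
ROW [-13.33   4.96  -3.27] [-0.     0.001 -0.002] rows 2.3
```

play_rows(
  series=[0,0,-5,0,0,0,0,0,-10,0,0,0,-5,2,-10.5,0,0,0,-10,3.5,-10.5,0,0,0,-13.3,5,-10.5,0,0,0,-13.3,5,-10,0,0,0,-13.3,5,-6,0,0,0,-13.3,5,-3.3,0,0,0,-13.3,5,-3.3,0,0,0],
)

```text
time: 18.52
eef_pos: [0.555, 0.0408, 0.0595]
tool_rot: [-0.004, -0.048, 0.999, -0.0]
wrist_force: [-0.1, -0.1, -0.9]
gripper_width: 0.0378
```

```bash
python3 tub.py -.028 -.027 .062; python3 w.py w12
```

```text
tub [0.58392465 0.07101416] target [0.5588 0.0414]
t 18.52 p [0.555  0.0408 0.0595] w 0.0378 F [-0.1 -0.1 -0.9] yaw 1.667
ROW [-0.38  0.02 -0.25] [-0.    -0.007 -0.003] rows 0.1
18.575 [0.55652456 0.04102341 0.06097195] 0.03793104531576935
```

View pics/w12.png

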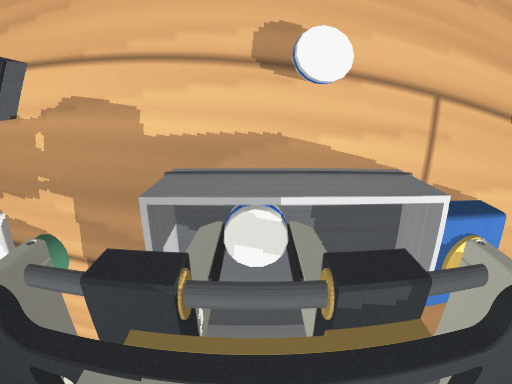

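Tablet held at (256,236) inside the rim. I release with a small opening, then lift and go to C.

play_rows(
  series=[0,0,0,0,0,0,0,0,0,0,0,0,0,0,0,0,0,0,0,0,-4,0,0,0,0,0,-9,0,0,0,0,0,-9.5,0,0,0],
  claw=0.2,
)

```text
time: 19.32
eef_pos: [0.5606, 0.042, 0.1607]
tool_rot: [0.004, -0.049, 0.999, 0.0]
wrist_force: [0.6, -0.8, -0.1]
gripper_width: 0.0557
```

```bash
python3 tab.py w13; python3 go.py .4385 .074 .028 1.67
```

```text
19.375 [0.5594 0.0419 0.1592] w 0.0554
1162 px 300.6 62.9 circ 439.2 73.8 r 18.9 mean [0.4392 0.0736]
530 px 488.5 116.4 circ 450.4 310.2 r 21.1 mean [0.4501 0.3105]
2453 px 258.5 177.4 circ 579.7 74.6 r 114.7 mean [0.5545 0.0451]
1123 px 255.3 179.1 circ 556.8 42.1 r 19.2 mean [0.5565 0.0422]
98 px 508.6 188.1 circ 532.7 384.0 r 14.8 mean [0.5327 0.3794]
2850 px 47.2 211.7 circ 655.4 -232.8 r 100.2 mean [ 0.6207 -0.2101]
t 19.38 p [0.5594 0.0419 0.1592] w 0.0554 F [0.4 0.4 0.5] yaw 1.668
ROW [11.79  4.37 13.06] [ 0.     0.005 -0.002] rows 2.9
```

View pics/w13.png

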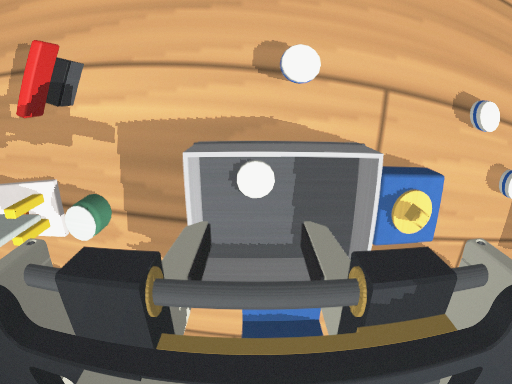

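play_rows(
  series=[6,2.2,0,0,0,0,11.8,4.4,0,0,0,0,11.8,4.4,2,0,0,0,11.8,4.4,7,0,0,0,11.8,4.4,11,0,0,0,11.8,4.4,13,0,0,0,11.8,4.4,13,0,0,0,11.8,4.4,13,0,0,0],
)

```text
time: 20.38
eef_pos: [0.4363, 0.074, 0.0268]
tool_rot: [-0.0, -0.049, 0.999, -0.0]
wrist_force: [0.5, 0.2, 0.6]
gripper_width: 0.056
```

play_rows(
  series=[0,0,0,0,0,0,0,0,0,0,0,0,0,0,0,0,0,0,0,0,0,0,0,0],
  claw=-1,
)

```text
time: 20.88
eef_pos: [0.4367, 0.0741, 0.0273]
tool_rot: [0.001, -0.049, 0.999, 0.0]
wrist_force: [-0.7, -0.6, 5.3]
gripper_width: 0.0373
```

```bash
python3 tub.py -.028 .027 .062
```

```text
tub [0.58392465 0.07101416] target [0.5534 0.0951]
t 20.88 p [0.4367 0.0741 0.0273] w 0.0373 F [-0.7 -0.6  5.3] yaw 1.668
ROW [-11.82   0.95  -3.46] [ 0.     0.001 -0.002] rows 2.0
```

play_rows(
  series=[0,0,-5,0,0,0,0,0,-10,0,0,0,-6,0.5,-10.5,0,0,0,-11.8,1,-10.5,0,0,0,-11.8,1,-10.5,0,0,0,-11.8,1,-7,0,0,0,-11.8,1,-3.4,0,0,0,-11.8,1,-3.4,0,0,0,-11.8,1,-3.4,0,0,0],
)

```text
time: 22.0
eef_pos: [0.5528, 0.0955, 0.0615]
tool_rot: [0.0, -0.049, 0.999, 0.0]
wrist_force: [0.1, 0.8, 0.1]
gripper_width: 0.038
```

play_rows(
  series=[0,0,0,0,0,0,0,0,0,0,0,0,0,0,0,0,0,0,0,0,-4,0,0,0,0,0,-9,0,0,0,0,0,-14,0,0,0,0,0,-14,0,0,0],
  claw=0.2,
)

```text
time: 22.88
eef_pos: [0.5555, 0.0959, 0.2052]
tool_rot: [0.005, -0.049, 0.999, 0.001]
wrist_force: [-0.8, 0.8, 0.3]
gripper_width: 0.0557
```

```bash
python3 tab.py w14; python3 go.py .4495 .313 .028 1.67
```

```text
22.925 [0.5537 0.0956 0.2026] w 0.0559
575 px 436.2 108.7 circ 449.5 311.7 r 20.3 mean [0.4498 0.312 ]
2690 px 190.2 181.4 circ 593.4 66.1 r 119.1 mean [0.5732 0.0224]
839 px 207.8 169.0 circ 557.0 42.5 r 19.4 mean [0.5566 0.0424]
817 px 255.1 172.9 circ 556.4 96.3 r 18.8 mean [0.5561 0.0965]
395 px 470.7 176.2 circ 528.3 393.8 r 20.7 mean [0.5279 0.3944]
1988 px 38.9 199.4 circ 647.3 -226.8 r 90.9 mean [ 0.6203 -0.2078]
298 px 256.3 261.0 circ 672.6 108.3 r 62.3 mean [0.67   0.1091]
t 22.93 p [0.5537 0.0956 0.2026] w 0.0559 F [ 0.4 -0.1 -0.3] yaw 1.668
ROW [ 8.34 22.64 17.43] [ 0.     0.004 -0.002] rows 4.8
```

View pics/w14.png

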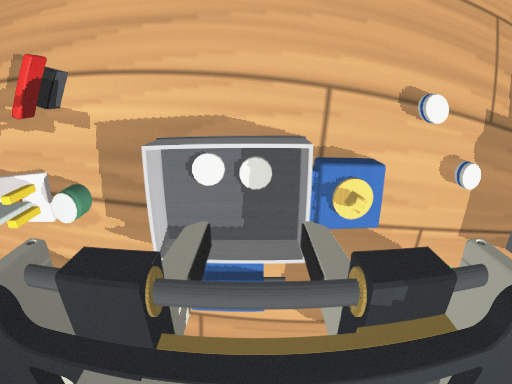

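play_rows(
  series=[2,6,0,0,0,0,4.2,12,0,0,0,0,6.3,17.5,0,0,0,0,8.3,22.6,1,0,0,0,8.3,22.6,6,0,0,0,8.3,22.6,11,0,0,0,8.3,22.6,15,0,0,0,8.3,22.6,17.4,0,0,0,8.3,22.6,17.4,0,0,0,8.3,22.6,17.4,0,0,0],
)

```text
time: 24.18
eef_pos: [0.4483, 0.3123, 0.0268]
tool_rot: [-0.0, -0.049, 0.999, -0.0]
wrist_force: [0.8, 0.0, 0.7]
gripper_width: 0.056
```

play_rows(
  series=[0,0,0,0,0,0,0,0,0,0,0,0,0,0,0,0,0,0,0,0,0,0,0,0],
  claw=-1,
)

```text
time: 24.68
eef_pos: [0.4487, 0.3127, 0.0275]
tool_rot: [0.001, -0.049, 0.999, 0.0]
wrist_force: [-0.2, -0.5, 6.2]
gripper_width: 0.0377
```

```bash
python3 tub.py .022 .027 .062
```

```text
tub [0.58392465 0.07101416] target [0.6031 0.1001]
t 24.68 p [0.4487 0.3127 0.0275] w 0.0377 F [-0.2 -0.5  6.2] yaw 1.668
ROW [-13.31 -22.66  -3.45] [ 0.001  0.001 -0.002] rows 4.2
```

play_rows(
  series=[0,0,-5,0,0,0,0,0,-10,0,0,0,-3,-5,-12,0,0,0,-6,-10.5,-12,0,0,0,-9,-16,-12,0,0,0,-12,-21,-12,0,0,0,-13.3,-22.7,-12,0,0,0,-13.3,-22.7,-11,0,0,0,-13.3,-22.7,-7,0,0,0,-13.3,-22.7,-3.4,0,0,0,-13.3,-22.7,-3.4,0,0,0],
)

```text
time: 26.05
eef_pos: [0.5983, 0.1023, 0.0573]
tool_rot: [-0.005, -0.051, 0.999, 0.0]
wrist_force: [0.2, -0.1, -0.1]
gripper_width: 0.0374
```

play_rows(
  series=[0,0,0,0,0,0,0,0,0,0,0,0,0,0,0,0,0,0,0,0,-4,0,0,0,0,0,-9,0,0,0,0,0,-14,0,0,0,0,0,-14,0,0,0],
  claw=0.2,
)

```text
time: 26.92
eef_pos: [0.6057, 0.0998, 0.2062]
tool_rot: [0.006, -0.048, 0.999, 0.001]
wrist_force: [-0.9, -0.4, 0.2]
gripper_width: 0.0556
```

```bash
python3 tab.py w15; python3 go.py .5275 .396 .028 1.67
```

```text
26.975 [0.6038 0.0995 0.2034] w 0.0558
3799 px 200.4 150.2 circ 592.6 65.7 r 123.5 mean [0.5862 0.0363]
904 px 207.4 124.6 circ 556.6 42.2 r 19.2 mean [0.5565 0.0423]
880 px 256.1 128.1 circ 556.0 96.7 r 18.7 mean [0.5559 0.0966]
427 px 475.2 140.6 circ 528.0 393.6 r 20.6 mean [0.5285 0.3936]
2022 px 36.9 165.8 circ 636.8 -215.9 r 78.2 mean [ 0.6215 -0.2017]
819 px 258.0 169.9 circ 603.3 103.4 r 18.8 mean [0.603  0.1034]
t 26.98 p [0.6038 0.0995 0.2034] w 0.0558 F [ 0.1 -0.4 -0.6] yaw 1.668
ROW [ 4.82 30.24 17.53] [ 0.001  0.005 -0.002] rows 5.6
```

View pics/w15.png

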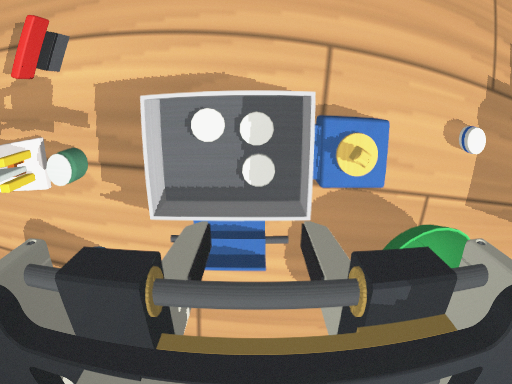

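play_rows(
  series=[0.9,6,0,0,0,0,1.8,12,0,0,0,0,2.8,18,0,0,0,0,3.8,24,0,0,0,0,4.8,30.2,1,0,0,0,4.8,30.2,6,0,0,0,4.8,30.2,11,0,0,0,4.8,30.2,15,0,0,0,4.8,30.2,17.5,0,0,0,4.8,30.2,17.5,0,0,0,4.8,30.2,17.5,0,0,0],
)

```text
time: 28.35
eef_pos: [0.5249, 0.3947, 0.0247]
tool_rot: [-0.001, -0.049, 0.999, -0.001]
wrist_force: [0.2, -0.4, -0.3]
gripper_width: 0.0555
```

play_rows(
  series=[0,0,0,0,0,0,0,0,0,0,0,0,0,0,0,0,0,0,0,0,0,0,0,0],
  claw=-1,
)

```text
time: 28.85
eef_pos: [0.5257, 0.3954, 0.026]
tool_rot: [0.0, -0.049, 0.999, 0.0]
wrist_force: [-1.0, -0.4, 1.8]
gripper_width: 0.0376
```

```bash
python3 tub.py .022 -.027 .062
```

```text
tub [0.58392465 0.07101416] target [0.6085 0.0463]
t 28.85 p [0.5257 0.3954 0.026 ] w 0.0376 F [-1.  -0.4  1.8] yaw 1.668
ROW [ -4.86 -35.54  -3.61] [ 0.     0.    -0.002] rows 5.8
```

play_rows(
  series=[0,0,-5,0,0,0,0,0,-10,0,0,0,-0.7,-6,-12,0,0,0,-1.5,-12,-12,0,0,0,-2.4,-18,-12,0,0,0,-3.2,-24,-12,0,0,0,-4,-30,-12,0,0,0,-4.9,-35.5,-12,0,0,0,-4.9,-35.5,-11,0,0,0,-4.9,-35.5,-7,0,0,0,-4.9,-35.5,-3.6,0,0,0,-4.9,-35.5,-3.6,0,0,0],
)

```text
time: 30.35
eef_pos: [0.6061, 0.0479, 0.0589]
tool_rot: [-0.004, -0.049, 0.999, 0.0]
wrist_force: [0.5, 0.7, -0.6]
gripper_width: 0.0379
```

play_rows(
  series=[0,0,0,0,0,0,0,0,0,0,0,0,0,0,0,0,0,0,0,0,-4,0,0,0,0,0,-9,0,0,0,0,0,-12,0,0,0,0,0,-12,0,0,0],
  claw=0.2,
)

```text
time: 31.22
eef_pos: [0.6107, 0.0468, 0.1852]
tool_rot: [0.004, -0.049, 0.999, 0.0]
wrist_force: [0.2, -0.1, -1.3]
gripper_width: 0.0555
```

```bash
python3 tab.py w16; python3 go.py .49 .17 .30 1.67
```

```text
31.275 [0.6093 0.0467 0.183 ] w 0.0561
3188 px 254.8 141.3 circ 592.6 75.1 r 125.3 mean [0.5724 0.0433]
1041 px 255.3 126.2 circ 556.6 42.1 r 19.1 mean [0.5565 0.0422]
965 px 307.1 131.2 circ 556.2 96.9 r 18.8 mean [0.5559 0.0966]
3067 px 49.0 168.7 circ 643.1 -231.8 r 97.4 mean [ 0.6225 -0.2145]
899 px 307.6 175.3 circ 603.2 103.6 r 19.0 mean [0.6032 0.1034]
946 px 257.0 179.1 circ 612.9 49.8 r 19.1 mean [0.6127 0.0495]
335 px 253.2 227.4 circ 670.8 54.1 r 51.4 mean [0.6693 0.0508]
t 31.27 p [0.6093 0.0467 0.183 ] w 0.0561 F [-0.7  0.6 -0.9] yaw 1.668
ROW [ 10.65  13.43 -11.73] [-0.     0.003 -0.002] rows 3.3
```

View pics/w16.png

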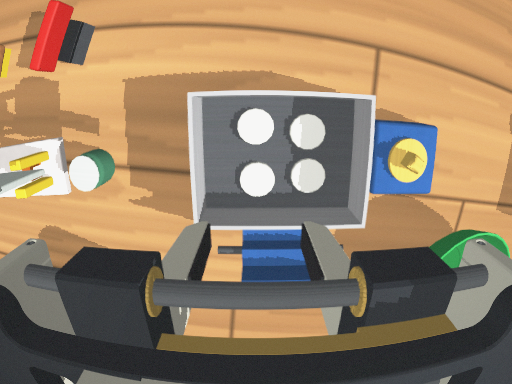

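All four tablets lie in the tub. Next is a close look at the shaft.

```bash
python3 go.py .61 .21 .15 1.67
```

```text
t 31.27 p [0.6093 0.0467 0.183 ] w 0.0561 F [-0.7  0.6 -0.9] yaw 1.668
ROW [-1.64 16.24  3.31] [-0.     0.003 -0.002] rows 2.7
```

play_rows(
  series=[-0.5,5,0,0,0,0,-1,11,1,0,0,0,-1.6,16.2,3.3,0,0,0,-1.6,16.2,3.3,0,0,0,-1.6,16.2,3.3,0,0,0],
)

```text
time: 31.9
eef_pos: [0.6084, 0.2084, 0.1471]
tool_rot: [-0.001, -0.049, 0.999, -0.001]
wrist_force: [0.9, -0.8, 0.1]
gripper_width: 0.056
```

```bash
python3 w.py w17 shaft_top:.067 seat:.045; python3 - <<'E'
import cv2
p=cv2.imread('pics/w17.png'); cv2.imwrite('pics/w17z.png',cv2.resize(p[70:190,190:330],None,fx=5,fy=5,interpolation=cv2.INTER_CUBIC))
E
```

```text
31.95 [0.60906429 0.20734009 0.14780277] 0.055787780105018246
shaft_top 0.62 [262.3 154.5] [0.5681 0.2104 0.067 ]
seat 0.72 [262.8 148. ] [0.5661 0.2111 0.045 ]
```

View pics/w17z.png

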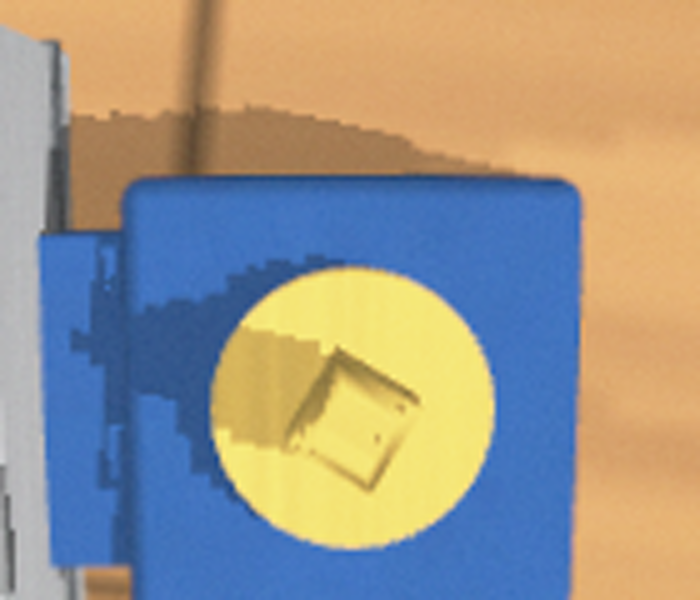

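```bash
python3 - <<'E'
from h import *
a=np.load('pics/w17.npz'); c={k:a[k] for k in('R','t')}; c.update({k:float(a[k]) for k in('fx','cx','cy')}); c['fy']=c['fx']
U=lambda x,y:(190+x/5-.4,70+y/5-.4)
print('collar',atz(c,*U(353,408),.045,'wrist'), 'R', [np.linalg.norm(atz(c,*U(*q),.045,'wrist')-atz(c,*U(353,408),.045,'wrist')) for q in [(211,405),(495,410),(352,267),(353,549)]])
K=[atz(c,*U(*q),.061,'wrist') for q in [(338,348),(420,403),(370,490),(288,448)]]
print('shaft',np.mean(K,0)); 
for i in range(4):
    d=K[(i+1)%4]-K[i]; print(np.linalg.norm(d[:2])*1000,np.degrees(np.arctan2(d[1],d[0]))%90)
print(np.linalg.norm(K[0]-K[2]),np.linalg.norm(K[1]-K[3]))
E
```

```text
collar [0.56903462 0.20919481 0.045     ] R [np.float64(0.023951638549910947), np.float64(0.024022640756754955), np.float64(0.02380958831376788), np.float64(0.024514938374191247)]
shaft [0.56890343 0.20912365 0.061     ]
15.5819103080641 61.64918211920409
16.08218122409918 66.52988953256597
14.70130805959602 67.98438776258922
17.800383647426404 69.19871719549488
0.02332538918931823 0.022062810293610725
```

```bash
python3 go.py .51 -.185 .20 1.35
```

```text
t 32.05 p [0.6096 0.207  0.1487] w 0.0558 F [-0.2 -0.  -0.5] yaw 1.665
ROW [ 13.59 -38.1   -5.07] [-0.002  0.     0.315] rows 6.5
```

play_rows(
  series=[0,0,-5,0,0,0,2,-6,-7,0,0,0,13.6,-38.1,-5,0,0,0.315,13.6,-38.1,-5,0,0,0.315,13.6,-38.1,-5,0,0,0.315,13.6,-38.1,-5,0,0,0.315,13.6,-38.1,-5,0,0,0.315,13.6,-38.1,-5,0,0,0.315,13.6,-38.1,-5,0,0,0.315,13.6,-38.1,-5,0,0,0.315,13.6,-38.1,-5,0,0,0.315],
  claw=-0.1,
)

```text
time: 33.42
eef_pos: [0.5113, -0.1811, 0.1988]
tool_rot: [0.0, 0.107, 0.994, 0.0]
wrist_force: [0.2, 0.4, 0.1]
gripper_width: 0.0416
```

```bash
python3 w.py w18 handle_centre:.033; python3 - <<'E'
from h import *
a=np.load('pics/w18.npz'); c={k:a[k] for k in('R','t')}; c.update({k:float(a[k]) for k in('fx','cx','cy')}); c['fy']=c['fx']
p=a['p']; hsv=cv2.cvtColor(p,cv2.COLOR_BGR2HSV).astype(int); H,S,V=[hsv[...,i] for i in range(3)]
m=((H<6)|(H>172))&(S>150)&(V>60); m[250:]=0
ct,_=cv2.findContours(m.astype(np.uint8),cv2.RETR_EXTERNAL,cv2.CHAIN_APPROX_NONE); k=max(ct,key=len)
print('all red rect',cv2.minAreaRect((np.array([atz(c,*q,.066,'wrist')[:2] for q in k[:,0]])*1000).astype(np.float32)), 'px',k[:,0].min(0),k[:,0].max(0))
mt=m&(V>170); print(np.percentile(V[m],[5,25,50,75,95]))
v,u=np.nonzero(m); x0,x1,y0,y1=u.min()-30,u.max()+40,v.min()-20,v.max()+30
cv2.imwrite('pics/w18z.png',cv2.resize(p[max(y0,0):y1,max(x0,0):x1],None,fx=4,fy=4,interpolation=cv2.INTER_CUBIC)[:600,:800]); print(x0,y0)
E
```

```text
33.475 [ 0.51125241 -0.18123038  0.19878201] 0.04193118147370736
handle_centre 0.76 [231.4 136.5] [ 0.4623 -0.1954  0.033 ]
all red rect ((462.08880615234375, -193.98287963867188), (17.650747299194336, 77.01708221435547), 75.33918762207031) px [221  99] [240 179]
[170. 224. 233. 235. 236.]
191 79
```

View pics/w18.png

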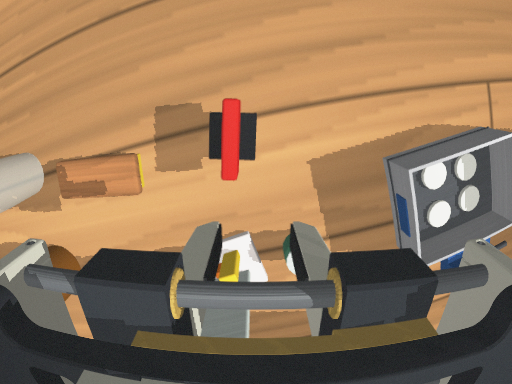

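View pics/w18z.png

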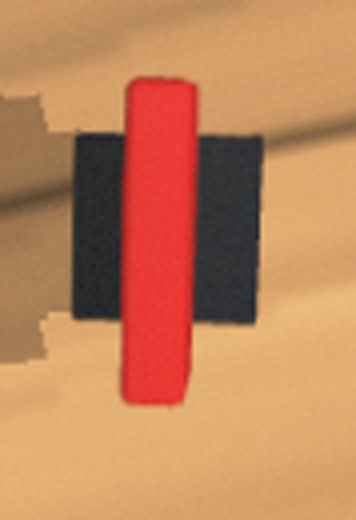

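```bash
python3 go.py .4623 -.1938 .055 1.315
```

```text
t 33.52 p [ 0.5112 -0.1814  0.1987] w 0.0419 F [-0.3  1.  -0.5] yaw 1.356
ROW [ 4.51 -2.26 14.37] [0.001 0.    0.041] rows 2.4
```

play_rows(
  series=[4.5,-2.25,2,0,0,0.04,4.5,-2.25,5,0,0,0.04,4.5,-2.25,8,0,0,0.04,4.5,-2.25,11,0,0,0.04,4.5,-2.25,13.5,0,0,0.04,4.5,-2.25,14.3,0,0,0.04,4.5,-2.25,14.3,0,0,0.04],
)

```text
time: 34.4
eef_pos: [0.4621, -0.1948, 0.0557]
tool_rot: [-0.0, 0.128, 0.992, 0.0]
wrist_force: [-0.2, 0.1, 0.1]
gripper_width: 0.0418
```

```bash
python3 go.py .4623 -.1938 .055 1.315; python3 w.py w19
```

```text
t 34.4 p [ 0.4621 -0.1948  0.0557] w 0.0418 F [-0.2  0.1  0.1] yaw 1.314
ROW [0.01 0.1  0.07] [ 0.    -0.    -0.001] rows 0.0
34.45 [ 0.4624654  -0.19502988  0.05617375] 0.04198361715328209
```

View pics/w19.png

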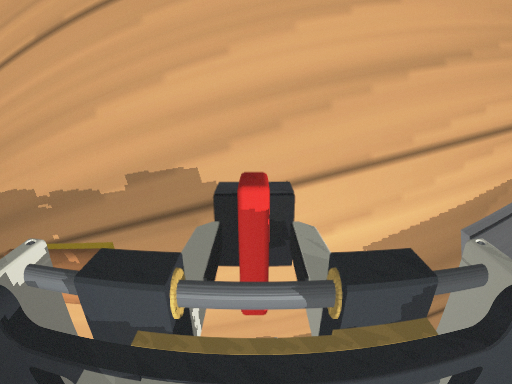

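play_rows(
  series=[0,0,0,0,0,0,0,0,0,0,0,0,0,0,0,0,0,0,0,0,0,0,0,0,0,0,-3,0,0,0,0,0,-9,0,0,0,0,0,-12,0,0,0,0,0,-12,0,0,0],
  claw=-1,
  force=35,
)

```text
time: 35.45
eef_pos: [0.463, -0.1956, 0.1774]
tool_rot: [0.002, 0.129, 0.992, -0.001]
wrist_force: [0.3, -0.6, -1.6]
gripper_width: 0.0159
```

```bash
python3 w.py w20; python3 go.py .569 .2092 .19 1.152; python3 - <<'E'
from h import *
a=np.load('pics/w20.npz'); c={k:a[k] for k in('R','t')}; c.update({k:float(a[k]) for k in('fx','cx','cy')}); c['fy']=c['fx']
p=a['p']; s=r.get_state(); R=q2R(s['tool_rot']); e=s['eef_pos']
hsv=cv2.cvtColor(p,cv2.COLOR_BGR2HSV).astype(int); H,S,V=[hsv[...,i] for i in range(3)]
m=((H<6)|(H>172))&(S>150)&(V>60); v,u=np.nonzero(m); print(u.min(),u.max(),v.min(),v.max())
for z in (e[2]-.055+.066,): 
  for q in [(254,v.min()+1),(254,v.max())]: print('tool frame cm',(R.T@(atz(c,*q,z,'wrist')-e)*100).round(2))
E
```

```text
35.5 [ 0.46169414 -0.19500963  0.17569893] 0.015527751190831737
t 35.5 p [ 0.4617 -0.195   0.1757] w 0.0155 F [-0.9  0.3 -2.4] yaw 1.313
ROW [-0.07 41.82 -1.43] [0.    0.001 0.161] rows 6.7
240 272 172 313
tool frame cm [ 4.48 -0.02 -1.1 ]
tool frame cm [-3.85 -0.03 -1.1 ]
```

View pics/w20.png

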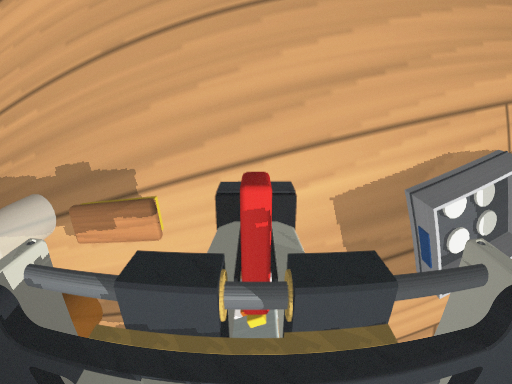

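```bash
python3 - <<'E'
from h import *
a=np.load('pics/w18.npz'); c={k:a[k] for k in('R','t')}; c.update({k:float(a[k]) for k in('fx','cx','cy')}); c['fy']=c['fx']
print('cam',-c['R'].T@c['t'])
U=lambda x,y:(191+x/4-.4,79+y/4-.4)
K=np.array([atz(c,*U(*q),.032,'wrist') for q in [(75,133),(263,136),(257,323),(72,318)]]); print(K.round(4),K.mean(0).round(4)); print(np.linalg.norm(K-np.roll(K,1,0),axis=1))
T=np.array([atz(c,*U(*q),.066,'wrist') for q in [(128,78),(197,82),(188,404),(121,402)]]); print(T.mean(0).round(4)); print(np.linalg.norm(T-np.roll(T,1,0),axis=1))
# same with w20: hub near edge
a=np.load('pics/w20.npz'); p=a['p']; cv2.imwrite('pics/w20z.png',cv2.resize(p[150:330,190:320],None,fx=4,fy=4,interpolation=cv2.INTER_CUBIC)[:600])
E
```

```text
cam [ 0.43534348 -0.16391816  0.34460548]
[[ 0.4315 -0.2122  0.032 ]
 [ 0.4434 -0.1644  0.032 ]
 [ 0.4917 -0.1766  0.032 ]
 [ 0.4795 -0.2248  0.032 ]] [ 0.4616 -0.1945  0.032 ]
[0.04963055 0.04926179 0.04982271 0.04975142]
[ 0.462 -0.194  0.066]
[0.07773011 0.01606237 0.07705323 0.01632142]
```

View pics/w20z.png

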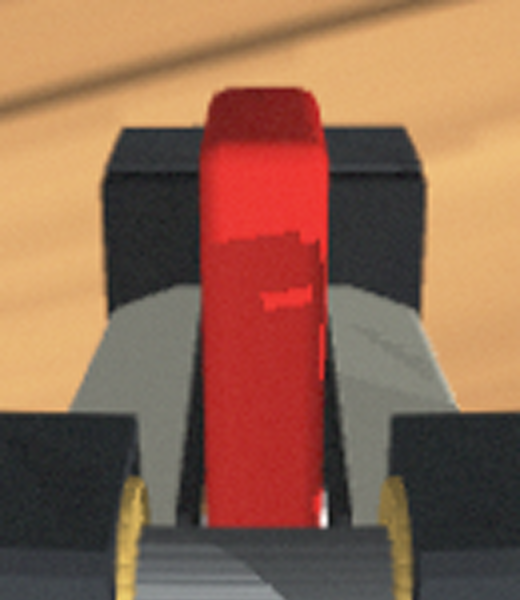

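```bash
python3 - <<'E'
from h import *
a=np.load('pics/w20.npz'); c={k:a[k] for k in('R','t')}; c.update({k:float(a[k]) for k in('fx','cx','cy')}); c['fy']=c['fx']
s=r.get_state(); R=q2R(s['tool_rot']); e=s['eef_pos']; print(e)
U=lambda x,y:(190+x/4-.4,150+y/4-.4)
def f(x,y,h): return (R.T@(atz(c,*U(x,y),e[2]-.055+h,'wrist')-e)*100).round(2)
print('bar top near edge',f(265,143,.066)); print('hub top near edge',f(105,172,.032),f(424,172,.032))
print('bar bottom near edge',f(265,90,.033),'hub bottom',f(122,128,0),f(405,128,0))
E
```

```text
[ 0.46169414 -0.19500963  0.17569893]
bar top near edge [ 3.88  0.07 -1.1 ]
hub top near edge [ 2.47 -2.34  2.3 ] [2.47 2.47 2.3 ]
bar bottom near edge [3.76 0.07 2.2 ] hub bottom [ 2.3  -2.45  5.5 ] [2.3  2.55 5.5 ]
```

play_rows(
  series=[0,3,-1,0,0,0,0,8,-1.5,0,0,0.02,0,13.5,-1.5,0,0,0.05,0,19,-1.5,0,0,0.08,0,24.5,-1.5,0,0,0.11,0,30,-1.5,0,0,0.14,0,35,-1.5,0,0,0.16,0,39,-1,0,0,0.16,-0.1,41.5,0,0,0,0.16,-0.1,41.8,1.5,0,0,0.16,-0.1,41.8,2,0,0,0.16,-0.1,41.8,2,0,0,0.16],
)

```text
time: 37.0
eef_pos: [0.5691, 0.206, 0.1549]
tool_rot: [-0.001, 0.209, 0.978, -0.001]
wrist_force: [-0.1, 0.3, -1.5]
gripper_width: 0.016
```

```bash
python3 go.py .569 .2092 .145 1.152; python3 w.py w21
```

```text
t 37.0 p [0.5691 0.206  0.1549] w 0.016 F [-0.1  0.3 -1.5] yaw 1.15
ROW [0.14 0.29 0.99] [-0.003 -0.001 -0.002] rows 0.2
37.05 [0.56951103 0.20651259 0.15558854] 0.015754275412219233
```

View pics/w21.png

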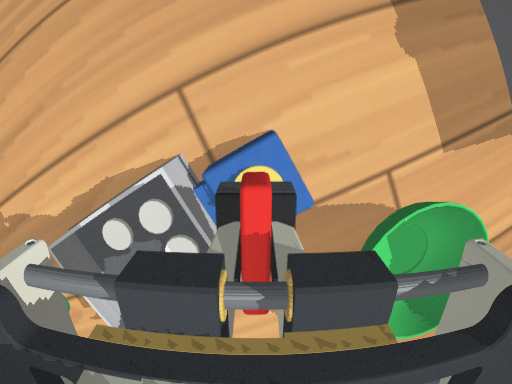

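play_rows(
  series=[0.1,0.28,0,0,0,0,0.1,0.28,0.5,0,0,0,0.1,0.28,0.5,0,0,0,0.1,0.28,0.5,0,0,0],
)

```text
time: 37.55
eef_pos: [0.5696, 0.2117, 0.1506]
tool_rot: [-0.0, 0.207, 0.978, -0.0]
wrist_force: [0.1, -0.2, -2.3]
gripper_width: 0.0161
```

```bash
python3 go.py .569 .2092 .145 1.152;python3 - <<'E'
from h import *
p,d,c=snap('scene','s21'); cv2.imwrite('pics/s21z.png',cv2.resize(p[140:260,260:380],None,fx=5,fy=5,interpolation=cv2.INTER_CUBIC))
p,d,c=snap('top','t21'); cv2.imwrite('pics/t21z.png',cv2.resize(p[160:230,160:260],None,fx=6,fy=6,interpolation=cv2.INTER_CUBIC))
E
```

```text
t 37.55 p [0.5696 0.2117 0.1506] w 0.0161 F [ 0.1 -0.2 -2.3] yaw 1.153
ROW [-0.05 -0.25  0.56] [-0.    -0.     0.001] rows 0.1
```

View pics/s21z.png

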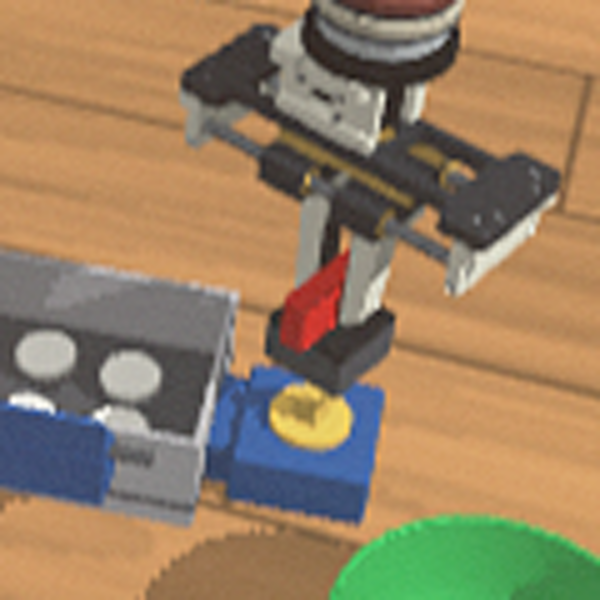

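play_rows(
  series=[-0.05,-0.25,0,0,0,0,-0.05,-0.25,0.5,0,0,0,-0.05,-0.25,0.5,0,0,0,-0.05,-0.25,0.5,0,0,0],
)

```text
time: 38.15
eef_pos: [0.569, 0.2093, 0.1455]
tool_rot: [-0.0, 0.207, 0.978, -0.0]
wrist_force: [0.4, 0.3, -1.4]
gripper_width: 0.0154
```

```bash
python3 go.py .569 .2092 .120 1.152; python3 go.py .569 .2092 .120 1.152
```

```text
t 38.15 p [0.569  0.2093 0.1455] w 0.0154 F [ 0.4  0.3 -1.4] yaw 1.153
ROW [-0.   -0.01  2.55] [-0.    -0.     0.001] rows 0.4
t 38.15 p [0.569  0.2093 0.1455] w 0.0154 F [ 0.4  0.3 -1.4] yaw 1.153
ROW [-0.   -0.01  2.55] [-0.    -0.     0.001] rows 0.4
```

Aligned on the shaft axis. I lower gradually while watching the force.

play_rows(
  series=[0,0,0.7,0,0,0,0,0,1.4,0,0,0,0,0,2,0,0,0,0,0,2.5,0,0,0,0,0,2.8,0,0,0,0,0,2.8,0,0,0],
)

```text
time: 38.9
eef_pos: [0.569, 0.2092, 0.1174]
tool_rot: [-0.0, 0.207, 0.978, -0.0]
wrist_force: [0.1, 0.9, -2.8]
gripper_width: 0.0159
```

```bash
python3 go.py .569 .2092 .10 1.152
```

```text
t 38.9 p [0.569  0.2092 0.1174] w 0.0159 F [ 0.1  0.9 -2.8] yaw 1.153
ROW [-0.01  0.    1.74] [-0.    -0.     0.001] rows 0.3
```

play_rows(
  series=[0,0,0.5,0,0,0,0,0,0.9,0,0,0,0,0,1.3,0,0,0,0,0,1.6,0,0,0,0,0,1.75,0,0,0,0,0,1.75,0,0,0],
)

```text
time: 39.65
eef_pos: [0.569, 0.2092, 0.1011]
tool_rot: [-0.0, 0.207, 0.978, 0.0]
wrist_force: [-2.6, -1.0, 4.5]
gripper_width: 0.0156
```

```bash
python3 go.py .569 .2092 .10 1.152; python3 - <<'E'
from h import *
p,d,c=snap('scene','s22'); cv2.imwrite('pics/s22z.png',cv2.resize(p[140:260,260:380],None,fx=5,fy=5,interpolation=cv2.INTER_CUBIC))
E
```

```text
t 39.65 p [0.569  0.2092 0.1011] w 0.0156 F [-2.6 -1.   4.5] yaw 1.153
ROW [-0.   -0.    0.11] [ 0.    -0.     0.001] rows 0.0
```

View pics/s22z.png

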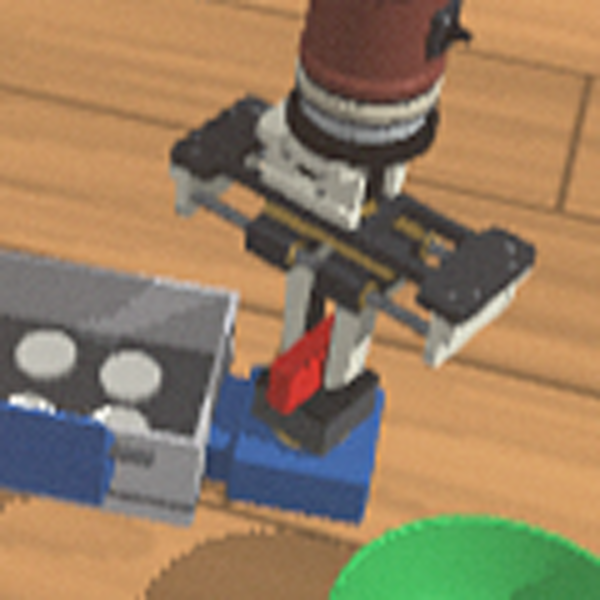

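play_rows(
  series=[0,0,0.2,0,0,0,0,0,0.4,0,0,0,0,0,0.4,0,0,0],
)

```text
time: 40.08
eef_pos: [0.569, 0.2092, 0.101]
tool_rot: [0.0, 0.207, 0.978, 0.001]
wrist_force: [-8.6, -2.9, 25.6]
gripper_width: 0.0157
```

play_rows(
  series=[0,0,-0.4,0,0,0,0,0,-0.4,0,0,0,0,0,-0.4,0,0,0,0,0,-0.4,0,0,0,0,0,-0.4,0,0,0],
  claw=-0.1,
)

```text
time: 40.7
eef_pos: [0.5689, 0.2092, 0.0997]
tool_rot: [-0.0, 0.207, 0.978, -0.0]
wrist_force: [-0.5, -0.2, -0.4]
gripper_width: 0.0415
```

play_rows(
  series=[0,0,-2,0,0,0,0,0,-5,0,0,0,0,0,-10,0,0,0,0,0,-15,0,0,0,0,-4,-15,0,0,0,0,-9,-15,0,0,0,0,-12,-15,0,0,0,0,-12,-15,0,0,0],
)

```text
time: 41.7
eef_pos: [0.5198, 0.0968, 0.2505]
tool_rot: [0.0, 0.21, 0.978, -0.001]
wrist_force: [0.4, 0.7, 0.2]
gripper_width: 0.0418
```

```bash
python3 w.py w23; python3 - <<'E'
from h import *
p,d,c=snap('scene','s23'); X=cloud(c,d); cv2.imwrite('pics/s23z.png',cv2.resize(p[100:270,110:410],None,fx=2.6,fy=2.6,interpolation=cv2.INTER_CUBIC))
hsv=cv2.cvtColor(p,cv2.COLOR_BGR2HSV).astype(int); H,S,V=[hsv[...,i] for i in range(3)]
m=((H<5)|(H>174))&(S>150)&(abs(X[...,0]-.57)<.07)&(abs(X[...,1]-.21)<.07); P=X[m]; print('handle red',m.sum(),np.median(P,0),'z',np.percentile(P[:,2],[2,50,90,98]))
p,d,c=snap('top','t23'); X=cloud(c,d); hsv=cv2.cvtColor(p,cv2.COLOR_BGR2HSV).astype(int); H,S,V=[hsv[...,i] for i in range(3)]
m=((H<5)|(H>174))&(S>150)&(abs(X[...,0]-.57)<.07)&(abs(X[...,1]-.21)<.07); P=X[m]; print('handle red top',m.sum(),np.median(P,0),'z',np.percentile(P[:,2],[2,50,90,98]) if len(P) else None)
E
```

```text
41.75 [0.52043159 0.09910884 0.25038176] 0.04186063938260764
handle red 240 [0.57912343 0.21019018 0.10624414] z [0.08214874 0.10624414 0.11099507 0.11244684]
handle red top 23 [0.53609776 0.21616504 0.11173258] z [0.10368553 0.11173258 0.57960388 0.58307345]
```

View pics/w23.png

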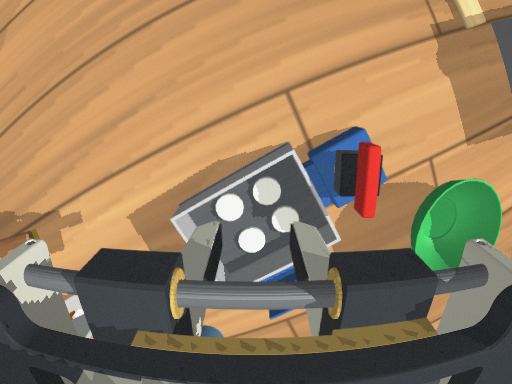

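View pics/s23z.png

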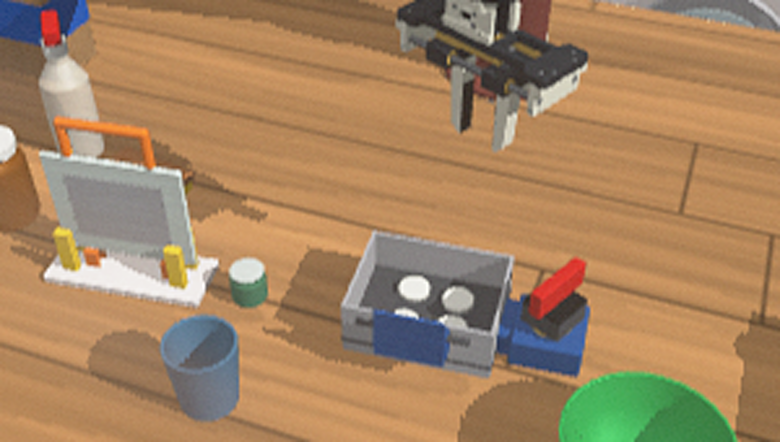

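View pics/t23.png

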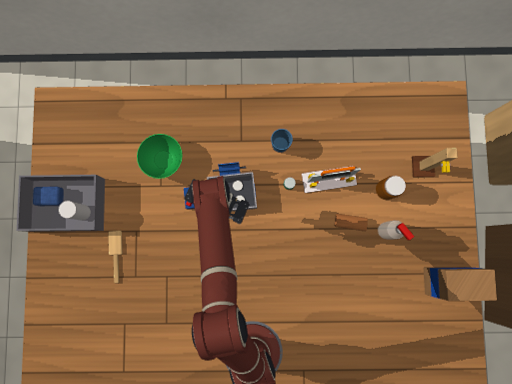

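```bash
python3 look.py s24 ; python3 - <<'E'
from h import *
a=np.load('pics/w23.npz'); c={k:a[k] for k in('R','t')}; c.update({k:float(a[k]) for k in('fx','cx','cy')}); c['fy']=c['fx']
p=a['p']; hsv=cv2.cvtColor(p,cv2.COLOR_BGR2HSV).astype(int); H,S,V=[hsv[...,i] for i in range(3)]
m=((H<6)|(H>172))&(S>150)&(V>200); m[250:]=0
ct,_=cv2.findContours(m.astype(np.uint8),cv2.RETR_EXTERNAL,cv2.CHAIN_APPROX_NONE); k=max(ct,key=len)
print(cv2.minAreaRect((np.array([atz(c,*q,.111,'wrist')[:2] for q in k[:,0]])*1000).astype(np.float32)))
p,d,c=snap('scene'); X=cloud(c,d); hsv=cv2.cvtColor(p,cv2.COLOR_BGR2HSV)
m=(hsv[...,1]<60)&(hsv[...,2]>110)&(X[...,2]<.18)&(X[...,2]>.08)&(abs(X[...,0]-.637)<.06)&(abs(X[...,1]+.3)<.1); P=X[m]
A=np.c_[P[:,1:],np.ones(len(P))]; q=np.linalg.lstsq(A,P[:,0],rcond=None)[0]; print('lid tilt,yaw',q[1],-q[0],P.mean(0),'z',np.percentile(P[:,2],99),'y',np.percentile(P[:,1],[1,99]))
for n in ('tablet0','basin','spray','paddle','brush','tin','pegcup','jar'):
    print(n,[(round(o['conf'],2),np.round(o['bbox'][:2],0)) for o in r.find_in(n,'scene') if o['conf']>.3][:6])
E
```

```text
41.9 [-0.23 -0.38  1.11] [0.5208 0.1014 0.25  ] 0.04146156009871086
((568.1651000976562, 209.72579956054688), (13.383353233337402, 77.49453735351562), 66.31867218017578)
lid tilt,yaw -0.018713901471266725 0.13824219359277204 [ 0.63801078 -0.29159038  0.13061721] z 0.1741793842479199 y [-0.37600122 -0.21144126]Traceback (most recent call last):
  File "<stdin>", line 11, in <module>
ValueError: it knows: basin, brush, handle_centre, jar, lid, lid_bar, lid_hinge, paddle, pegcup, pin, rack, rack_slot, seat, shaft, shaft_top, spray, tablet0_centre, tablet1_centre, tablet2_centre, tablet3_centre
```

The handle's centre reads (0.568, 0.210) against the collar at (0.569, 0.209), with its top at 0.111 m, so it is home. The lid's tilt is about 0.02 rad. The networks list exactly four tablets, and four are in the tub, so I hand in.

```bash
python3 -c "
from station import r
print(r.hand_in())"
```

```text
the job is handed in; nothing more can be done
None
```

I handed the job in at about 42 s. By my last checks everything is in place and released; the hand-in itself gives no verdict.

- **Lid:** I swung it to vertical on its pins (plate tilt measured 0.002 rad), lifted it straight off and stood it in the rack. It now leans about 0.02 rad. Its yaw is 0.138 rad against the rack's 0.14 or so, and its plate top is at 0.174 m, which is the seated height. The cameras differed by up to 8 mm on the rack's x position, so I lined the lid up between the posts in the wrist picture.
- **Tablets:** All four that I saw are in the tub, which matches the four tablet names the networks knew.
- **T-handle:** It went down the shaft without catching and took about 25 N on the collar at the end. Its top reads 0.111 m, as it should when home, and its centre is about 1 mm from the collar's axis.
- **Bystanders:** I saw none move in the pictures. My network check of their positions stopped on a wrong name (I asked for "tablet0") and I did not repeat it.

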